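# Change the batch in the UV curing box

### The job

The coated boards with the blue handles have been cured: switch the lamp of the curing box off, wind the shuttle out to its green loading mark with the handwheel, and lift the blue carriers into the plywood box. Set every freshly coated carrier (orange handle) down flat in a bay of the shuttle, wind the shuttle back in to the red curing mark and only then switch the lamp on again; the lamp must stay off whenever the shuttle is out. Take the carriers by their handles only, never touching a board, move the shuttle only by its wheel, and leave the bottle, the multimeter and the side cutters where they are.

Things in the scene. Friction and masses are not known exactly. Their poses are not given: they have to be found in the camera images.
- lamp_lever (a joint): Lamp switch: toggle lever (steel rod, red ball 26 mm across) on a black block in the middle of the curing box's white roof. 0 = off, leaning 0.5 rad toward the front (the open side, where the shuttle comes out); 1.0 = on, leaning 0.5 rad toward the back. Its pivot axis runs across the box, 60 mm from the ball's centre; it stays where it is left (1 N at the ball moves it).
- lamp_lever_tip (a point): Centre of the red ball on the lamp lever, about 255 mm above the bench. Moves with the lever.
- handwheel (a joint): Handwheel angle in rad, growing clockwise seen from above; clockwise winds the shuttle out, 20 mm per rad. 0 = curing mark (red line on the scale rail), 7.0 (a little over one turn) = loading mark (green line); a red index finger at the shuttle's front left corner reads on the rail. Range -0.4 to 7.6. Vertical spindle; wheel 122 mm across, top 90 mm above the bench. About 6 N at the grip turns it; it stays where left.
- wheel_grip_mid (a point): Middle of the upright black crank grip on the handwheel: a freely revolving round grip 20 mm across and 44 mm tall (90 to 134 mm above the bench), 42 mm from the wheel's axis. This point is 24 mm above the grip's foot. It goes round with the wheel; its x and y axes mean nothing, since the grip revolves.
- wheel_axis (a point): Point on the handwheel's vertical axis at the height of the grip's middle. Fixed to the curing box; its axes are those of the box: x points to the back of the box (into the hood), y to its left (the handwheel side), z up.
- hood_front (a point): Middle of the front opening of the hood at bench height, axes as wheel_axis. The hood is 248 mm wide, 124 mm deep and 180 mm high with its roof, open to the front only (240 mm wide, 120 mm high). The shuttle's middle is 60 mm behind this point at the curing mark and 80 mm in front of it at the loading mark.
- shuttle: The shuttle, an aluminium tray; origin at the centre of its floor, 32 mm above the bench, moving with the shuttle; x points to the back of the box, y to the left (handwheel side). Three open bays side by side, their centres at y = -74, 0 and 74 mm, each 96 mm (x) by 70 mm (y) inside, with ledges 8 mm high and 4 mm thick round them. Its rack is stiff: never push it, wind it.
- box_floor (a point): Centre of the inner floor of the loose open plywood box (220 x 130 mm outside, 58 mm high, walls 8 mm, inside 204 x 114 mm; floor 6 mm above the bench). x along its length, y across, z up.
- alcohol_bottle_mid (a point): Half-way up the white squeeze bottle with a blue cap (48 mm across, 139 mm tall). Bystander.
- multimeter_mid (a point): Middle of the yellow multimeter (155 x 78 x 44 mm) lying to the right of the curing box. Bystander.
- side_cutters_mid (a point): Middle of the blue-handled side cutters (134 x 55 x 14 mm) lying in front. Bystander.
- cured_1_handle (a point): Board carrier, blue handle; cured, in one of the bays inside the hood at the start; may be absent. Point: middle of its handle. Aluminium plate 86 mm (x) by 62 mm (y) with a circuit board (top 22 mm up) under a steel bow; the bow's bar runs along x, its axis 74 mm above the underside, with a round sleeve 12.4 mm thick, 56 mm long to lift it by. 0.22 kg; z is up when level.
- cured_2_handle (a point): Board carrier, blue handle; cured, in one of the bays inside the hood at the start; may be absent. Point: middle of its handle. Aluminium plate 86 mm (x) by 62 mm (y) with a circuit board (top 22 mm up) under a steel bow; the bow's bar runs along x, its axis 74 mm above the underside, with a round sleeve 12.4 mm thick, 56 mm long to lift it by. 0.22 kg; z is up when level.
- cured_3_handle (a point): Board carrier, blue handle; cured, in one of the bays inside the hood at the start; may be absent. Point: middle of its handle. Aluminium plate 86 mm (x) by 62 mm (y) with a circuit board (top 22 mm up) under a steel bow; the bow's bar runs along x, its axis 74 mm above the underside, with a round sleeve 12.4 mm thick, 56 mm long to lift it by. 0.22 kg; z is up when level.
- fresh_1_handle (a point): Board carrier, orange handle; freshly coated, on the bench at the start; may be absent. Point: middle of its handle. Aluminium plate 86 mm (x) by 62 mm (y) with a circuit board (top 22 mm up) under a steel bow; the bow's bar runs along x, its axis 74 mm above the underside, with a round sleeve 12.4 mm thick, 56 mm long to lift it by. 0.22 kg; z is up when level.
- fresh_2_handle (a point): Board carrier, orange handle; freshly coated, on the bench at the start; may be absent. Point: middle of its handle. Aluminium plate 86 mm (x) by 62 mm (y) with a circuit board (top 22 mm up) under a steel bow; the bow's bar runs along x, its axis 74 mm above the underside, with a round sleeve 12.4 mm thick, 56 mm long to lift it by. 0.22 kg; z is up when level.
- fresh_3_handle (a point): Board carrier, orange handle; freshly coated, on the bench at the start; may be absent. Point: middle of its handle. Aluminium plate 86 mm (x) by 62 mm (y) with a circuit board (top 22 mm up) under a steel bow; the bow's bar runs along x, its axis 74 mm above the underside, with a round sleeve 12.4 mm thick, 56 mm long to lift it by. 0.22 kg; z is up when level.
- cured_1_board: The circuit board (55 x 75 x 15 mm) on the carrier cured_1, cured; origin at the middle of its underside, 7 mm above the carrier's underside; its y is along the handle. Not to be touched.
- cured_2_board: The circuit board (55 x 75 x 15 mm) on the carrier cured_2, cured; origin at the middle of its underside, 7 mm above the carrier's underside; its y is along the handle. Not to be touched.
- cured_3_board: The circuit board (55 x 75 x 15 mm) on the carrier cured_3, cured; origin at the middle of its underside, 7 mm above the carrier's underside; its y is along the handle. Not to be touched.
- fresh_1_board: The circuit board (55 x 75 x 15 mm) on the carrier fresh_1, its coating still wet; origin at the middle of its underside, 7 mm above the carrier's underside; its y is along the handle. Not to be touched.
- fresh_2_board: The circuit board (55 x 75 x 15 mm) on the carrier fresh_2, its coating still wet; origin at the middle of its underside, 7 mm above the carrier's underside; its y is along the handle. Not to be touched.
- fresh_3_board: The circuit board (55 x 75 x 15 mm) on the carrier fresh_3, its coating still wet; origin at the middle of its underside, 7 mm above the carrier's underside; its y is along the handle. Not to be touched.

How it is judged:
By the outcome, as a careful person would: the job done as asked, in the order asked, and still so for the second after the job is handed in, with the robot touching nothing.
Of cured_1, cured_2, cured_3 only 1 to 2 are there at a start; the rules pass over those that are not, and their reading is None.
Of fresh_1, fresh_2, fresh_3 only 2 to 3 are there at a start; the rules pass over those that are not, and their reading is None.
At some moment in a run one of fresh_1, fresh_2, fresh_3 may be knocked a few centimetres aside while the robot is not near it.
Once in a run the grip may slacken for a moment while it holds something.
It also fails if it takes over 210 s, if anything falls off the work surface, if the arm or the gripper's body presses on something with over 40 N, if the wrist force passes 120 N, or if a joint passes its speed limit or range.

### The arm

A 6-joint arm with a two-finger parallel gripper is mounted at the origin on a cart in front of the work surface, level with it; the furniture and walls round the work are solid. World frame = base frame: x ahead of the robot, y to its left, z up, the work surface at z = 0. Lengths are in mm, angles in rad, forces in N, time in s.
With the tool pointing down it reaches from about 400 to 925 mm from the base axis. Payload 12.5 kg.
Tool frame: the origin (TCP) lies midway between the tips of the shut fingers; the grasp point (between the pads) lies 19 mm behind it; z points along the fingers, y is the line along which they close (so a half turn about z gives the same grasp; the last joint's range is limited). The gripper opens to 95 mm and grips with 3 to 60 N. Pads are 20 mm wide; open, the fingers measure 119 mm over their backs; the gripper's body (75 mm by 180 mm) begins 59 mm behind the grasp point.
Start: joints at [1.032, 0.491, 1.559, -0, 1.092, -0.106], TCP at [262.12, 567.397, 214.661] pointing down, gripper open.
Joint ranges: [-3.1, 3.1], [-0.84, 2.19], [0.05, 2.79], [-1.13, 4.28], [0.06, 2.93], [-2.69, 2.69]. Speed limits (rad/s): [2.22, 2.22, 2.79, 3.14, 3.14, 3.14].

### API

Orientations are given as [roll, pitch, yaw] about the fixed x, y, z axes, in that order (R = Rz(yaw) Ry(pitch) Rx(roll)).
In Python, from cell import state, read_camera, camera_info, env gives the robot as it stands.
- The arm moves only by the tool move_arm, never from a script. Its argument "commands" is a list of rows, each a list of 3 entries, a list of its own where there are three numbers: the shift along the world's x, y, z in cm, then the turn, a rotation vector about the world's x, y, z in degrees, then the opening, from 0 (shut) to 1 (fully open). A call has 1 to 10 rows; each row shifts and turns the commanded pose from where the row before left it; what a row does not reach is not made up. A row lasts 1/10 s, in which the tool goes at most 50 mm and 8.59 degrees, less where a joint would pass 70% of its speed; a pose out of reach is approached as far as the arm can. A call with a gripper value outside its range is refused whole. The fingers move at their own pace and stop on an object; the grip force is fixed at half the most. Time passes only in rows, so rows that do not move let the fingers close. It gives the time, the measured TCP pose, the force, the opening and the grip force at its end, in the units of the state.
- state(): the state, without advancing time (a new reading comes with each control period).
- read_camera(name): name is "scene" or "top" or "wrist"; returns the picture (420x560x3 uint8, blue, green, red); there is no depth.
- camera_info(name): a dict with "K" (3x3 intrinsics, pixels), "k1" (the pictures are not rectified: a ray, as slopes to the right and down, at radius r is drawn at 1 + k1 r^2 times it, then the intrinsics apply), "cam_to_world" (4x4, takes a point from camera to world coordinates). Camera axes: x right, y down, z forward; pixel columns grow to the right and rows downward; lengths in mm; the calibration is good to about 2 mm. A picture is of the moment at which its call begins: read the wrist's pose just before it. camera_info takes no time and is no camera call; for the wrist camera it gives the pose at the moment of the call.
- env.job_done(): hands the job in; it is judged then, once.
The state is a dict: "t": time; "joints": joint angles; "qvel": joint speeds; "tau": joint torques, N m; "eef_pos": TCP position; "tcp_rot": TCP orientation; "ft_force": force on the tool from outside, world axes, zero at the start; "moment": the same for the moment, N m; "opening": opening from 0.0 (shut) to 1.0 (fully open); "grip_force": force on a finger pad.
Only numpy, scipy, OpenCV 4.12 (cv2) and the standard library are available. Lean on these libraries where they do the work, as an engineer would, in place of code of your own. Each camera call takes 0.05 s, during which the arm holds its last target. There are 200 camera calls.

## Working session

There is one attempt and no reset: what is moved stays moved. The work goes in short steps, Python scripts to look and compute and a tool call to move; the robot and the scene stay as the last step left them, time stands still between calls to the robot, and variables do not carry over. Pictures are saved under pics/ and viewed, at most 14 in all, crops included, and the job is handed in when it is done.

Besides the shell and the picture viewer there is one more tool, called after "Emit:" in YAML: its name, and indented under it one key for each argument. move_arm: Moves the arm, as the interface text tells. Its arguments: {"type":"object","properties":{"commands":{"type":"array"}},"required":["commands"]}

```bash
ls; mkdir -p pics; cat > h.py <<'E'
import numpy as np, cv2
from cell import state, read_camera, camera_info, env
def ray(ci,uv):
    K=np.array(ci["K"]);T=np.array(ci["cam_to_world"])
    d=np.array([(uv[0]-K[0,2])/K[0,0],(uv[1]-K[1,2])/K[1,1]])
    s=d.copy()
    for _ in range(30): s=d/(1+ci["k1"]*(s@s))
    return T[:3,3],T[:3,:3]@np.array([s[0],s[1],1])
def onz(ci,uv,z):
    o,d=ray(ci,uv); return o+d*(z-o[2])/d[2]
def proj(ci,p):
    K=np.array(ci["K"]);T=np.array(ci["cam_to_world"])
    c=T[:3,:3].T@(np.array(p)-T[:3,3]);s=c[:2]/c[2];s=s*(1+ci["k1"]*(s@s))
    return np.array([K[0,0]*s[0]+K[0,2],K[1,1]*s[1]+K[1,2]])
def blobs(img,lo,hi,amin=15):
    h=cv2.cvtColor(img,cv2.COLOR_BGR2HSV)
    m=cv2.inRange(h,np.array(lo),np.array(hi))
    n,l,s,c=cv2.connectedComponentsWithStats(m)
    out=[]
    for i in range(1,n):
        if s[i,4]>=amin:
            pts=np.argwhere(l==i)[:,::-1].astype(np.float32)
            out.append((s[i,4],c[i].round(1),cv2.minAreaRect(pts)))
    return out
E
python3 - <<'E'
from h import *
for n in ("top","scene","wrist"):
    ci=camera_info(n); im=read_camera(n); cv2.imwrite(f"pics/{n}0.png",im)
    print(n,np.array(ci["K"]).round(1).tolist(),ci["k1"],np.array(ci["cam_to_world"]).round(2).tolist())
print(state())
E
```

```text
pics
top [[414.6, 0.0, 278.1], [0.0, 414.6, 213.5], [0.0, 0.0, 1.0]] -0.09877995538471211 [[-0.0, -1.0, 0.09, 402.12], [-1.0, 0.01, 0.05, -112.4], [-0.06, -0.09, -0.99, 1592.33], [0.0, 0.0, 0.0, 1.0]]
scene [[421.1, 0.0, 288.8], [0.0, 421.1, 208.8], [0.0, 0.0, 1.0]] -0.013134203211731543 [[0.63, -0.49, 0.6, -243.9], [-0.78, -0.4, 0.49, -679.2], [0.0, -0.78, -0.63, 989.99], [0.0, 0.0, 0.0, 1.0]]
wrist [[370.8, 0.0, 286.0], [0.0, 370.8, 209.1], [0.0, 0.0, 1.0]] -0.07251239738350773 [[0.42, 0.87, 0.27, 184.84], [0.91, -0.4, -0.13, 603.08], [-0.0, 0.3, -0.96, 384.12], [0.0, 0.0, 0.0, 1.0]]
{'t': 0.15, 'joints': array([ 1.03239099e+00,  4.91440518e-01,  1.55926972e+00,  1.75960150e-05,
        1.09165152e+00, -1.05629038e-01]), 'qvel': array([ 0.00034182, -0.00275971, -0.00031417, -0.00089408,  0.00137686,
       -0.00091638]), 'tau': array([ 2.47891534e-03, -6.12893200e+01, -2.58280009e+01,  6.92314119e-02,
        4.74017859e-02, -6.29412239e-05]), 'eef_pos': array([262.03859789, 567.25812814, 214.19759515]), 'tcp_rot': array([-3.14082947e+00, -9.66107649e-05,  2.70880820e+00]), 'ft_force': array([-0.53548273, -0.2449571 ,  0.02909217]), 'moment': array([0.033625  , 0.02742955, 0.02235554]), 'grip_force': 0.0, 'opening': 1.005294550797013}
```

View pics/top0.png

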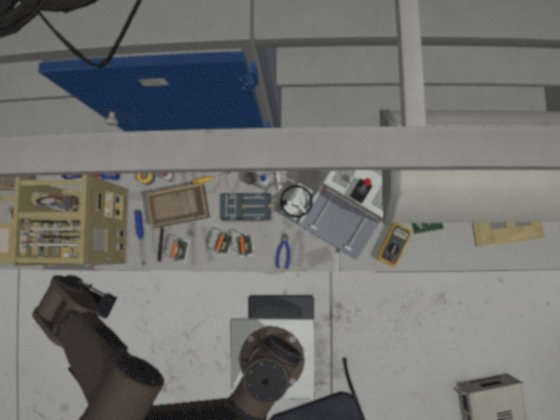

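View pics/scene0.png

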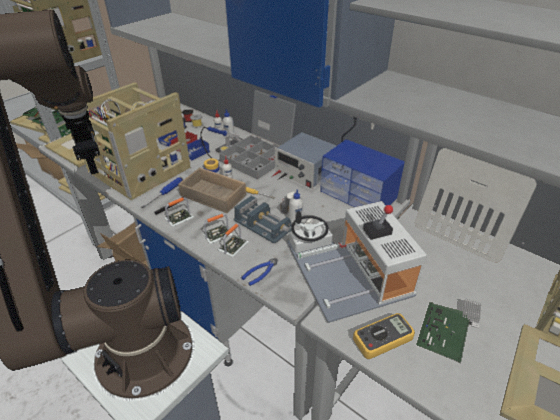

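The pictures show three orange carriers at the front left (top px 176,248; 218,241; 243,243), the plywood box (177,205), the wheel (296,200) and the red ball (366,182). I'll enlarge both views.

```bash
python3 - <<'E'
from h import *
t=cv2.imread("pics/top0.png");s=cv2.imread("pics/scene0.png")
a=cv2.resize(t[165:275,135:415],None,fx=2.85,fy=2.7,interpolation=cv2.INTER_CUBIC)
b=cv2.resize(s[160:310,150:425],None,fx=2.9,fy=2.0,interpolation=cv2.INTER_CUBIC)
cv2.imwrite("pics/z0.png",np.vstack([a[:,:797],b[:,:797]]))
ct,cs=camera_info("top"),camera_info("scene")
# orange handles, red ball
for n,im in(("top",t),("scene",s)):
    for nm,lo,hi in(("or",(5,150,120),(18,255,255)),("red",(0,170,110),(4,255,255)),("red2",(172,150,100),(180,255,255)),("blue",(100,120,60),(125,255,255))):
        for B in blobs(im,lo,hi,8):
            u,v=B[1]
            if (n=="top" and 130<u<430 and 170<v<280) or(n=="scene" and 150<u<430 and 160<v<310): print(n,nm,B[0],B[1],[round(float(x),1) for x in (*B[2][1],B[2][2])])
def tri(a,b):
    o1,d1=ray(ct,a);o2,d2=ray(cs,b)
    A=np.stack([d1,-d2],1);l=np.linalg.lstsq(A,o2-o1,rcond=None)[0]
    p,q=o1+l[0]*d1,o2+l[1]*d2;return (p+q)/2,np.linalg.norm(p-q)
print(tri((366,182),(389,210)))
E
```

```text
top or 44 [219.6 242.2] [3.2, 12.6, 18.4]
top or 47 [242.  244.4] [13.4, 3.2, 83.7]
top or 25 [174.1 249.3] [2.3, 12.6, 16.7]
top red 21 [367.2 182.1] [4.0, 4.0, 90.0]
top blue 11 [262.9 177.6] [3.0, 2.0, 90.0]
top blue 130 [138.9 224.3] [25.3, 5.4, 84.3]
top blue 64 [283.5 252.8] [12.0, 24.5, 5.7]
scene or 37 [175.8 201.4] [2.5, 13.9, 66.8]
scene or 38 [214.6 217.8] [2.3, 15.2, 69.4]
scene or 33 [231.  229.3] [2.5, 12.8, 51.3]
scene red 12 [389.2 207.7] [5.7, 2.8, 45.0]
scene blue 2130 [370.4 165.7] [83.0, 44.6, 36.7]
scene blue 13 [215.5 169.9] [2.0, 5.8, 68.2]
scene blue 125 [170.7 185.6] [5.8, 23.8, 53.1]
scene blue 25 [296.2 195.2] [7.0, 4.0, 90.0]
scene blue 2942 [181.2 276.9] [137.8, 44.2, 56.0]
scene blue 164 [258.1 272.1] [13.3, 32.7, 56.3]
(array([ 630.02545136, -328.10052859,  253.27687852]), np.float64(6.532357714127536))
```

View pics/z0.png

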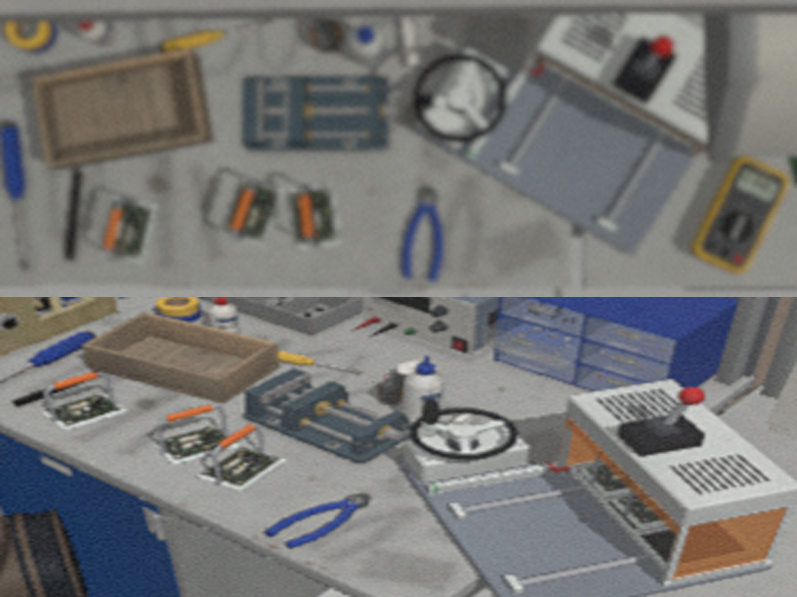

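The zoom shows the hood turned about -30°, two cured carriers in its left and middle bays, and the grip at the wheel's rear. Next I'll fix the key points, and the shelf height for clearance.

```bash
python3 - <<'E'
from h import *
t=cv2.imread("pics/top0.png");s=cv2.imread("pics/scene0.png")
ct,cs=camera_info("top"),camera_info("scene")
def tri(a,b):
    o1,d1=ray(ct,a);o2,d2=ray(cs,b)
    A=np.stack([d1,-d2],1);l=np.linalg.lstsq(A,o2-o1,rcond=None)[0]
    p,q=o1+l[0]*d1,o2+l[1]*d2;return ((p+q)/2).round(0),round(np.linalg.norm(p-q),1)
def hue(im,B): return B
# shelf edges: top-line plane vs scene ray
def lineplane(a,b,q):
    o,d1=ray(ct,a);_,d2=ray(ct,b);n=np.cross(d1,d2);o2,d=ray(cs,q)
    return (o2+d*(n@(o-o2))/(n@d)).round(0)
for nm,a,b in(("v170",(20,172),(350,165)),("v130",(20,135),(380,127)),("beigefront",(390,221),(540,215))):
    for q in((480,55),(480,130),(480,115),(180,60),(160,35)): print(nm,q,lineplane(a,b,q))
for a,b in(((219.6,242.2),(214.6,217.8)),((242,244.4),(231,229.3)),((174.1,249.3),(175.8,201.4)),((367.2,182.1),(389,209))): print(tri(a,b))
# wheel rim fits: ellipse of dark pixels in top at z=85
print("wheel",onz(ct,(296.5,200),88), "grip", onz(ct,(296,188),134),onz(cs,(299,214),112))
for p in((135+540/2.85,165+52/2.7),(135+705/2.85,165+150/2.7)): print("hoodfront roof",onz(ct,p,180))
for p in((40,85),(55,165),(210,137),(190,55)): print("box",onz(ct,(135+p[0]/2.85,165+p[1]/2.7),58))
E
```

```text
v170 (480, 55) [ 586. -464.  722.]
v170 (480, 130) [ 620. -498.  564.]
v170 (480, 115) [ 612. -490.  599.]
v170 (180, 60) [636. 507. 479.]
v170 (160, 35) [621. 573. 552.]
v130 (480, 55) [ 676. -441.  693.]
v130 (480, 130) [ 733. -474.  509.]
v130 (480, 115) [ 720. -467.  550.]
v130 (180, 60) [773. 691. 399.]
v130 (160, 35) [746. 755. 489.]
beigefront (480, 55) [ 470. -494.  760.]
beigefront (480, 130) [ 479. -527.  634.]
beigefront (480, 115) [ 477. -520.  661.]
beigefront (180, 60) [458. 266. 582.]
beigefront (160, 35) [453. 329. 638.]
(array([439., 188.,  74.]), np.float64(1.3))
(array([431., 104.,  75.]), np.float64(0.2))
(array([414., 360.,  75.]), np.float64(0.3))
(array([ 628., -330.,  259.]), np.float64(3.8))
wheel [592.22954232 -97.23213339  88.        ] grip [629.38728805 -96.24659624 134.        ] [596.97472433 -45.96745204 112.        ]
hoodfront roof [ 634.16049641 -194.60859379  180.        ]
hoodfront roof [ 507.65095763 -389.31725142  180.        ]
box [615.80142976 468.28123854  58.        ]
box [501.68465372 444.34954779  58.        ]
box [539.73408638 233.73649537  58.        ]
box [655.8121412  262.45652846  58.        ]
```

Emit:
move_arm:
  commands:
    - [[2.5,-3.5,1.5],[0,0,-5],1]
    - [[2.5,-4.2,1.5],[0,0,-5],1]
    - [[2.5,-4.2,1.5],[0,0,-5],1]
    - [[2.5,-4.2,1.5],[0,0,-5],1]
    - [[2.5,-4.2,1.5],[0,0,-5],1]
    - [[2.5,-4.2,1.5],[0,0,-5],1]
    - [[2.5,-4.2,1.5],[0,0,-5],1]
    - [[2.5,-4.2,1.0],[0,0,-5],1]
    - [[2.5,-4.2,0],[0,0,-5],1]
    - [[2.5,-4.2,0],[0,0,-5],1]

```text
t: 1.15
eef_pos: [509.5, 158.1, 328.0]
tcp_rot: [3.141, 0.0, 1.833]
ft_force: [1.0, 0.8, -0.2]
opening: 0.996
grip_force: 0.0
```

Emit:
move_arm:
  commands:
    - [[0.3,-4.2,0],[0,0,-5],1]
    - [[0.3,-4.2,0],[0,0,-5],1]
    - [[0.3,-4.2,0],[0,0,-5],1]
    - [[0.3,-4.2,0],[0,0,-5],1]
    - [[0.3,-4.2,0],[0,0,-5],1]
    - [[0.3,-4.2,0],[0,0,-5],1]
    - [[0.3,-4.2,0],[0,0,-5],1]
    - [[0.3,-4.2,0],[0,0,-5],1]
    - [[0.3,-4.2,0],[0,0,-5],0.5]
    - [[0,-4.2,0],[0,0,-3],0.5]

```text
t: 2.15
eef_pos: [535.7, -261.8, 327.4]
tcp_rot: [-3.141, -0.0, 0.995]
ft_force: [0.5, -0.4, -0.5]
opening: 0.888
grip_force: 0.0
```

```bash
python3 - <<'E'
from h import *
ci=camera_info("wrist");im=read_camera("wrist");cv2.imwrite("pics/w1.png",im)
print(state()["eef_pos"],state()["tcp_rot"],np.array(ci["cam_to_world"]).round(2).tolist())
for B in blobs(im,(0,150,90),(5,255,255),30)+blobs(im,(172,150,90),(180,255,255),30): print(B, onz(ci,B[1],255))
E
```

```text
[ 535.42298847 -266.97502546  326.76136109] [3.14149618e+00 1.68301052e-03 9.90074700e-01] [[0.84, -0.52, -0.16, 580.95], [-0.54, -0.8, -0.25, -190.73], [-0.0, 0.3, -0.95, 497.42], [0.0, 0.0, 0.0, 1.0]]
(np.int32(94), array([326.9,  73.4]), ((329.3482666015625, 69.42801666259766), (15.968842506408691, 20.02342987060547), 3.5763344764709473)) [ 608.84387261 -193.93085866  255.        ]
(np.int32(994), array([452.5, 229.6]), ((452.0, 229.0), (34.0, 36.0), 90.0)) [ 630.11275658 -330.96645033  255.        ]
```

View pics/w1.png

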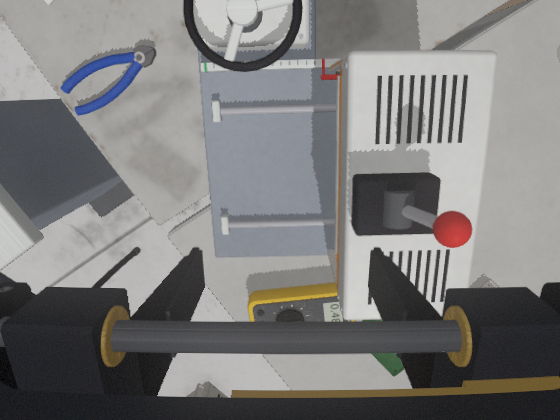

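The wrist view: red ball at (452,229), index finger (red) at (327,73), and wheel hub around (243,8). The hood lines run almost straight up the picture.

```bash
python3 - <<'E'
from h import *
T=np.array([[0.84,-0.52,-0.16,580.95],[-0.54,-0.8,-0.25,-190.73],[0,0.3,-0.95,497.42],[0,0,0,1]])
ci=camera_info("wrist")
L=[onz(ci,p,180) for p in((349,55),(343,318),(494,54),(474,250))]
print([l.round(0) for l in L]); d=L[0]-L[1]; print("len",np.linalg.norm(d),"yaw y-axis",np.degrees(np.arctan2(d[1],d[0]))-90)
d=L[2]-L[3];print(np.degrees(np.arctan2(d[1],d[0]))-90, np.linalg.norm(L[2]-L[0]))
print("hub",onz(ci,(243,8),90),"index",onz(ci,(325,70),40))
E
```

```text
[array([ 640., -198.,  180.]), array([ 512., -405.,  180.]), array([ 742., -261.,  180.]), array([ 653., -411.,  180.])]
len 243.20581384988145 yaw y-axis -31.80238527173973
-30.703251094683807 119.75394332197901
hub [ 590.6279374  -102.35257011   90.        ] index [ 633.47550712 -198.47915788   40.        ]
```

```bash
python3 - <<'E'
from h import *
ci=camera_info("wrist")
print("block corners z~195",[onz(ci,p,195).round(0) for p in((353,176),(438,175),(440,231),(356,234))])
print("cyl",onz(ci,(398,205),205).round(0))
c=np.array([605,-316,202.]);x=np.array([.853,-.5225,0])
for a in(-.5,0,.5): print(a,proj(ci,c+60*(np.sin(a)*x+[0,0,np.cos(a)])),proj(ci,c))
for z in (160,180): print(z,proj(ci,np.r_[576,-301.5,z]))
E
```

```text
block corners z~195 [array([ 591., -281.,  195.]), array([ 652., -320.,  195.]), array([ 631., -366.,  195.]), array([ 568., -328.,  195.])]
cyl [ 610. -320.  205.]
-0.5 [368.18389523 225.81933863] [389.24490817 203.11295783]
0 [412.44215575 228.22350452] [389.24490817 203.11295783]
0.5 [449.35911682 223.28144858] [389.24490817 203.11295783]
160 [343.19867656 194.24215347]
180 [346.49090743 200.12318602]
```

Emit:
move_arm:
  commands:
    - [[3.15,-2.13,0],[0,0,1.5],0.5]
    - [[3.15,-2.13,0],[0,0,0],0.5]
    - [[3.15,-2.14,0],[0,0,0],0.5]
    - [[0,0,-2],[0,0,0],0.5]
    - [[0,0,-3],[0,0,0],0.5]
    - [[0,0,-3],[0,0,0],0.5]
    - [[0,0,0],[0,0,0],0.36]
    - [[0,0,0],[0,0,0],0.36]
    - [[0,0,0],[0,0,0],0.36]

```text
t: 3.1
eef_pos: [630.8, -324.3, 249.7]
tcp_rot: [3.139, 0.0, 1.025]
ft_force: [-0.1, 0.9, -0.0]
opening: 0.365
grip_force: 0.0
```

Emit:
move_arm:
  commands:
    - [[0,-0.6,-0.7],[0,0,0],0.36]
    - [[-1.2,0.73,0],[0,0,0],0.36]
    - [[-1.2,0.73,0],[0,0,0],0.36]
    - [[-1.2,0.73,0],[0,0,0],0.36]
    - [[-1.2,0.73,0],[0,0,0],0.36]
    - [[-0.4,0.25,0],[0,0,0],0.36]
    - [[0,0,0],[0,0,0],0.36]

```text
t: 3.8
eef_pos: [581.2, -300.7, 241.6]
tcp_rot: [3.131, 0.0, 1.024]
ft_force: [16.8, -10.4, -8.2]
opening: 0.365
grip_force: 10.3
```

Emit:
move_arm:
  commands:
    - [[0.3,-0.2,0],[0,0,0],0.45]
    - [[0,0,0],[0,0,0],0.55]
    - [[0,0,2],[0,0,0],0.55]
    - [[0,0,4],[0,0,0],0.55]
    - [[-2,4,3],[0,0,0],0.7]
    - [[-2,4,0],[0,0,0],0.8]

```text
t: 4.4
eef_pos: [543.0, -223.5, 332.0]
tcp_rot: [3.136, -0.0, 1.023]
ft_force: [0.7, -0.3, 0.7]
opening: 0.667
grip_force: 0.0
```

```bash
python3 - <<'E'
from h import *
ci=camera_info("wrist");im=read_camera("wrist");cv2.imwrite("pics/w2.png",im)
print(state()["eef_pos"],state()["tcp_rot"])
for B in blobs(im,(0,150,90),(5,255,255),30)+blobs(im,(172,150,90),(180,255,255),30): print(B[:2], onz(ci,B[1],255))
np.save("w2.npy",np.array(ci["cam_to_world"]))
E
```

```text
[ 539.7110804  -217.67266992  331.00174145] [ 3.14002426e+00 -1.20494144e-03  1.02562951e+00]
(np.int32(63), array([339., 109.])) [ 610.91419861 -177.01618102  255.        ]
(np.int32(709), array([392.2, 273.2])) [ 587.72128871 -301.1372878   255.        ]
```

View pics/w2.png

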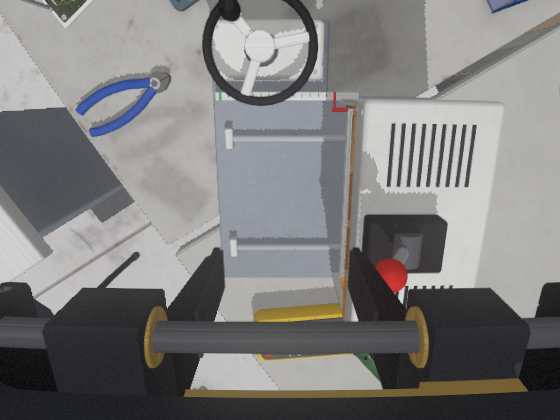

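The lever now leans to the front (ball at 391,273). The wheel hub is at (260,45) and the grip's foot near (229,10), so I compute both.

```bash
python3 - <<'E'
from h import *
ci=camera_info("wrist");im=cv2.imread("pics/w2.png")
g=cv2.cvtColor(im,cv2.COLOR_BGR2GRAY)
# wheel rim ellipse: dark pixels in region
m=np.zeros_like(g);m[20:110,195:325]=(g[20:110,195:325]<45)*255
c=max(cv2.findContours(m,0,cv2.CHAIN_APPROX_NONE)[0],key=cv2.contourArea)
pts=np.array([onz(ci,p[0],85)[:2] for p in c if p[0][1]>25])
A=np.c_[2*pts,np.ones(len(pts))];s=np.linalg.lstsq(A,(pts**2).sum(1),rcond=None)[0]
print("rim centre",s[:2],"R",np.sqrt(s[2]+s[0]**2+s[1]**2), "hub",onz(ci,(260,45),90))
print("grip foot",onz(ci,(229,10),92), "index",onz(ci,(340,105),40))
E
```

```text
rim centre [548.00248456 -51.64627196] R 4.815751702558159 hub [585.50051745 -88.86166711  90.        ]
grip foot [576.65309612 -44.21258292  92.        ] index [ 632.16646531 -189.43381894   40.        ]
```

Emit:
move_arm:
  commands:
    - [[0,2,0],[0,0,8.5],0.6]
    - [[0,2,0],[0,0,8.5],0.6]
    - [[0,2,0],[0,0,8.5],0.6]
    - [[0,2,0],[0,0,8.5],0.6]
    - [[0,2,0],[0,0,8.5],0.6]
    - [[0,2,0],[0,0,8.5],0.6]
    - [[0,2,0],[0,0,8.5],0.6]
    - [[0,1,0],[0,0,8.5],0.6]
    - [[0,0,0],[0,0,8.5],0.6]
    - [[0,0,0],[0,0,8.5],0.6]

```text
t: 5.45
eef_pos: [542.5, -72.8, 328.8]
tcp_rot: [3.142, 0.0, 2.515]
ft_force: [-0.4, 1.1, -0.2]
opening: 0.601
grip_force: 0.0
```

Emit:
move_arm:
  commands:
    - [[0,0,0],[0,0,4],0.6]
    - [[0,0,0],[0,0,0],0.6]

```text
t: 5.65
eef_pos: [542.5, -73.2, 328.7]
tcp_rot: [3.142, 0.0, 2.579]
ft_force: [0.7, 0.1, 0.3]
opening: 0.602
grip_force: 0.0
```

```bash
python3 - <<'E'
from h import *
ci=camera_info("wrist");im=read_camera("wrist");cv2.imwrite("pics/w3.png",im)
s=state();print(s["eef_pos"],s["tcp_rot"],s["joints"].round(2))
E
```

```text
[542.5700271  -73.22919857 328.70941801] [3.14148852e+00 2.41318396e-05 2.57614923e+00] [-0.25  0.28  1.58  0.    1.28 -1.26]
```

View pics/w3.png

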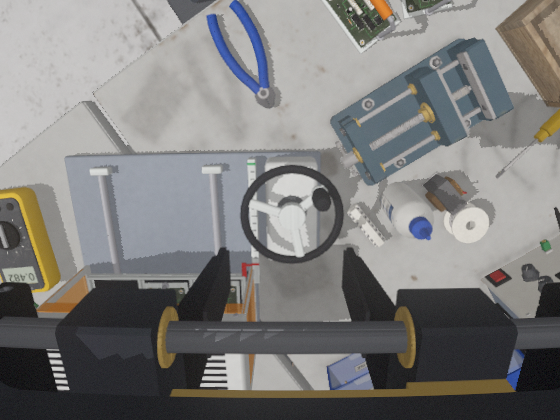

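The wheel hub is at (290,215) and the grip's top at (321,199). The hood is at the bottom, with the bottle at (408,210).

```bash
python3 - <<'E'
from h import *
ci=camera_info("wrist");im=cv2.imread("pics/w3.png")
g=cv2.cvtColor(im,cv2.COLOR_BGR2GRAY)
m=np.zeros_like(g);m[160:265,238:345]=(g[160:265,238:345]<50)*255
c=max(cv2.findContours(m,0,cv2.CHAIN_APPROX_NONE)[0],key=cv2.contourArea)
pts=np.array([onz(ci,p[0],86)[:2] for p in c])
A=np.c_[2*pts,np.ones(len(pts))];s=np.linalg.lstsq(A,(pts**2).sum(1),rcond=None)[0]
print("rim centre",s[:2],"R",np.sqrt(s[2]+s[0]**2+s[1]**2), "hub",onz(ci,(290,215),90))
for uv,z in(((321,197),134),((322,202),112)):print("grip",onz(ci,uv,z))
print("bottle",onz(ci,(422,228),139),onz(ci,(405,205),110),"red",onz(ci,(251,267),40),"green",onz(ci,(251,163),40))
print("tray corners",[onz(ci,p,15).round() for p in((67,157),(250,152))])
E
```

```text
rim centre [337.95528227 -37.14643059] R 339.9910000539227 hub [585.8994716  -95.86094182  90.        ]
grip [574.07107476 -51.52486893 134.        ]
grip [585.72718706 -54.9265307  112.        ]
bottle [657.81879451  20.90115155 139.        ] [638.29510162  20.64447352 110.        ] red [ 634.71825463 -188.92334216   40.        ] green [ 516.11045101 -108.94308493   40.        ]
tray corners [array([ 377., -318.,   15.]), array([ 506., -106.,   15.])]
```

```bash
python3 - <<'E'
from h import *
ci=camera_info("wrist");im=cv2.imread("pics/w3.png")
cv2.imwrite("pics/c3.png",cv2.resize(im[155:270,230:350],None,fx=5,fy=5,interpolation=cv2.INTER_CUBIC))
E
```

```text
(no output)
```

View pics/c3.png

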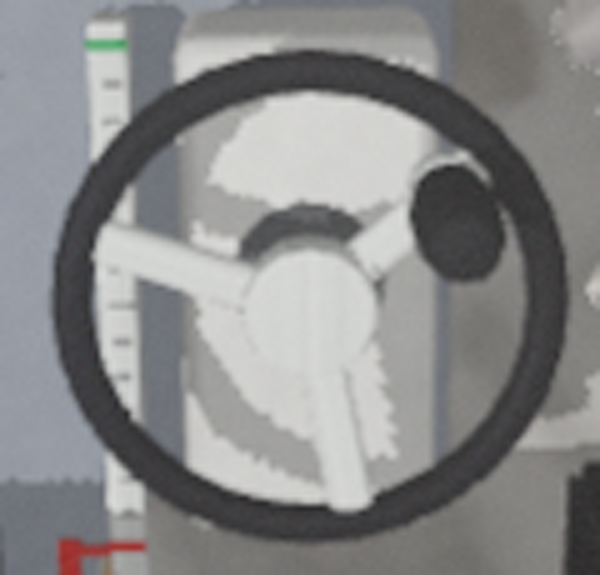

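```bash
python3 - <<'E'
from h import *
ci=camera_info("wrist")
P=lambda x,y,z: onz(ci,(230+x/5-.4,155+y/5-.4),z)[:2].round(1)
print(P(311,295,84),P(463,238,134),P(452,200,93),"R",[P(55,295,84),P(567,295,84),P(311,50,84),P(311,540,84)])
E
```

```text
[587.3 -94.2] [579.5 -53.3] [582.7 -53.7] R [array([ 555., -145.]), array([619.5, -43.2]), array([538. , -63.2]), array([ 640.8, -127.7])]
```

Emit:
move_arm:
  commands:
    - [[3.85,1.97,0],[0,0,0],0.6]
    - [[0,0,-4],[0,0,0],0.6]
    - [[0,0,-4],[0,0,0],0.6]
    - [[0,0,-4],[0,0,0],0.6]
    - [[0,0,-4],[0,0,0],0.6]
    - [[0,0,-4],[0,0,0],0.6]
    - [[0,0,0],[0,0,0],0.6]

```text
t: 6.4
eef_pos: [579.0, -53.2, 124.4]
tcp_rot: [-3.139, -0.008, 2.576]
ft_force: [-1.0, 0.1, -0.2]
opening: 0.6
grip_force: 0.0
```

Emit:
move_arm:
  commands:
    - [[0.2,0,-2.4],[0,0,0],0.6]
    - [[0,0,0],[0,0,0],0.4]
    - [[0,0,0],[0,0,0],0.1]
    - [[0,0,0],[0,0,0],0.1]
    - [[0,0,0],[0,0,0],0.1]
    - [[0,0,0],[0,0,0],0.1]
    - [[0,0,0],[0,0,0],0.1]

```text
t: 7.1
eef_pos: [583.3, -53.9, 105.3]
tcp_rot: [-3.141, 0.001, 2.578]
ft_force: [-2.1, -2.2, 5.6]
opening: 0.2
grip_force: 30.0
```

```bash
python3 - <<'E'
from h import *
s=state();p=s["eef_pos"];print(p,s["ft_force"],s["opening"],s["grip_force"])
c=np.array([587.5,-94.3]);v=p[:2]-c;th=np.arctan2(v[1],v[0]);print(th,np.hypot(*v))
q=p[:2].copy()
for k in range(21):
    t=th-0.35*min(k,20); n=c+42*np.array([np.cos(t),np.sin(t)])
    print(k,((n-q)/10).round(2).tolist()); q=q+((n-q)/10).round(2)*10
E
```

```text
[583.33815557 -53.87876199 105.28836042] [-2.12542189 -2.16991967  5.62171722] 0.19997030647878655 30.00163435935974
1.6733966110972287 40.63492870604531
0 [-0.01, 0.14]
1 [1.45, -0.11]
2 [1.34, -0.6]
3 [1.05, -1.02]
4 [0.63, -1.32]
5 [0.14, -1.45]
6 [-0.36, -1.42]
7 [-0.83, -1.21]
8 [-1.19, -0.84]
9 [-1.41, -0.39]
10 [-1.46, 0.11]
11 [-1.33, 0.62]
12 [-1.03, 1.02]
13 [-0.63, 1.33]
14 [-0.13, 1.45]
15 [0.38, 1.42]
16 [0.84, 1.2]
17 [1.19, 0.84]
18 [1.42, 0.37]
19 [1.45, -0.13]
20 [1.33, -0.62]
```

Emit:
move_arm:
  commands:
    - [[1.45,-0.11,0],[0,0,0],0.1]
    - [[1.34,-0.6,0],[0,0,0],0.1]
    - [[1.05,-1.02,0],[0,0,0],0.1]
    - [[0.63,-1.32,0],[0,0,0],0.1]
    - [[0.14,-1.45,0],[0,0,0],0.1]
    - [[0,0,0],[0,0,0],0.1]

```text
t: 7.7
eef_pos: [631.6, -99.7, 105.5]
tcp_rot: [3.139, 0.005, 2.577]
ft_force: [8.0, -4.4, 0.2]
opening: 0.198
grip_force: 30.0
```

Emit:
move_arm:
  commands:
    - [[-0.4,-1.4,0],[0,0,0],0.1]
    - [[-0.83,-1.21,0],[0,0,0],0.1]
    - [[-1.19,-0.84,0],[0,0,0],0.1]
    - [[-1.41,-0.39,0],[0,0,0],0.1]
    - [[-1.46,0.11,0],[0,0,0],0.1]
    - [[0,0,0],[0,0,0],0.1]

```text
t: 8.3
eef_pos: [575.9, -135.0, 105.3]
tcp_rot: [3.14, 0.0, 2.577]
ft_force: [-3.0, 5.5, 6.1]
opening: 0.199
grip_force: 30.0
```

Emit:
move_arm:
  commands:
    - [[-1.33,0.62,0],[0,0,0],0.1]
    - [[-1.03,1.02,0],[0,0,0],0.1]
    - [[-0.63,1.33,0],[0,0,0],0.1]
    - [[-0.13,1.45,0],[0,0,0],0.1]
    - [[0.38,1.42,0],[0,0,0],0.1]
    - [[0,0,0],[0,0,0],0.1]

```text
t: 8.9
eef_pos: [552.0, -77.1, 105.4]
tcp_rot: [3.139, 0.007, 2.579]
ft_force: [11.2, 0.9, -2.0]
opening: 0.198
grip_force: 30.0
```

Emit:
move_arm:
  commands:
    - [[0.77,1.17,0],[0,0,0],0.1]
    - [[1.15,0.82,0],[0,0,0],0.1]
    - [[1.37,0.39,0],[0,0,0],0.1]
    - [[1.42,-0.08,0],[0,0,0],0.1]
    - [[1.3,-0.55,0],[0,0,0],0.1]
    - [[0,0,0],[0,0,0],0.1]
    - [[0,0,0],[0,0,0],0.1]

```text
t: 9.6
eef_pos: [611.2, -59.3, 105.4]
tcp_rot: [3.139, 0.004, 2.578]
ft_force: [6.9, 5.5, 1.9]
opening: 0.2
grip_force: 30.0
```

```bash
python3 - <<'E'
from h import *
ci=camera_info("wrist");im=read_camera("wrist");cv2.imwrite("pics/w4.png",im)
s=state();print(s["eef_pos"],s["tcp_rot"],s["joints"].round(2))
for B in blobs(im,(0,150,80),(6,255,255),20)+blobs(im,(172,150,80),(180,255,255),20): print("red",B[:2], onz(ci,B[1],40))
for B in blobs(im,(45,100,60),(85,255,255),10): print("green",B[:2], onz(ci,B[1],40))
E
```

```text
[611.11500781 -59.28385194 105.39070671] [3.13854659 0.00374952 2.5775715 ] [-0.2   0.6   1.7   0.    0.84 -1.21]
red (np.int32(292), array([122.8, 159.5])) [ 516.09908532 -124.27548672   40.        ]
green (np.int32(48), array([145.7, 148.7])) [ 518.81206182 -107.19619175   40.        ]
```

View pics/w4.png

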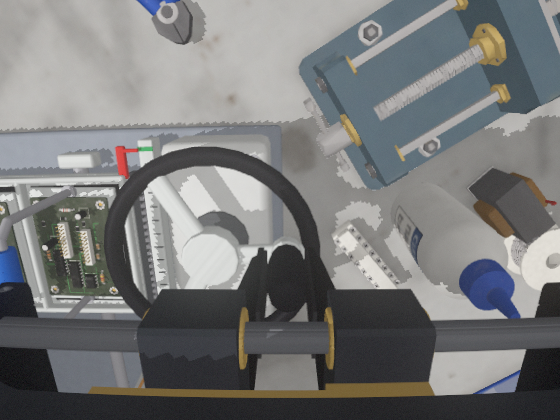

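Emit:
move_arm:
  commands:
    - [[0,0,0],[0,0,0],0.5]
    - [[0,0,0],[0,0,0],0.5]
    - [[0,0,3],[0,0,0],0.5]
    - [[0,0,5],[0,0,0],0.5]
    - [[0,0,5],[0,0,0],0.5]
    - [[0,0,4],[0,0,0],0.5]
    - [[-2,-4.5,3],[0,0,0],0.5]
    - [[-2,-4.5,0],[0,0,0],0.5]
    - [[-2,-4.5,0],[0,0,0],0.5]
    - [[-2,-4.5,0],[0,0,0],0.5]

```text
t: 10.65
eef_pos: [530.5, -235.3, 300.8]
tcp_rot: [-3.142, -0.0, 2.578]
ft_force: [0.5, -1.2, 0.3]
opening: 0.5
grip_force: 0.0
```

```bash
python3 - <<'E'
from h import *
ci=camera_info("wrist");im=read_camera("wrist");cv2.imwrite("pics/w5.png",im)
s=state();print(s["eef_pos"],s["tcp_rot"])
for B in blobs(im,(105,150,70),(125,255,255),60): print("blue",B[0],B[1],B[2][1],B[2][2], onz(ci,B[1],106))
E
```

```text
[ 528.13393809 -240.99758598  300.52953252] [-3.13931058e+00 -7.44769824e-05  2.57488878e+00]
blue 456 [374.5   9.8] (25.0, 37.0) 90.0 [437.14084686 -82.49659927 106.        ]
blue 599 [330.1 173.4] (11.250240325927734, 54.29652786254883) 2.4895527362823486 [ 545.74472816 -193.30629343  106.        ]
blue 593 [258.1 177.1] (53.5048942565918, 11.457825660705566) 86.98721313476562 [ 510.4609116  -256.37963006  106.        ]
```

View pics/w5.png

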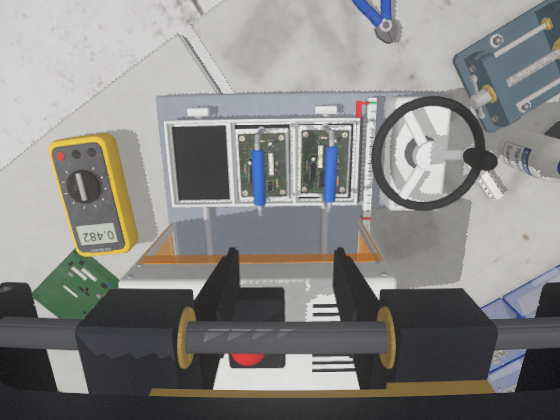

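Emit:
move_arm:
  commands:
    - [[1.77,4.8,0],[0,0,1],0.45]
    - [[0,0,-4.5],[0,0,0],0.4]
    - [[0,0,-5],[0,0,0],0.4]
    - [[0,0,-4.5],[0,0,0],0.4]
    - [[0,0,-3],[0,0,0],0.4]
    - [[0,0,0],[0,0,0],0.4]

```text
t: 11.3
eef_pos: [547.2, -186.2, 126.9]
tcp_rot: [-3.141, -0.007, 2.595]
ft_force: [-0.6, 0.1, 0.6]
opening: 0.402
grip_force: 0.0
```

```bash
python3 - <<'E'
from h import *
ci=camera_info("wrist");im=read_camera("wrist");cv2.imwrite("pics/w6.png",im)
s=state();print(s["eef_pos"],s["tcp_rot"])
T=np.array(ci["cam_to_world"])
for B in blobs(im,(105,150,70),(125,255,255),60): print("blue",B[0],B[1],B[2][1],B[2][2], onz(ci,B[1],106))
E
```

```text
[ 548.43249848 -186.77818039  129.52078992] [-3.14123977 -0.00353189  2.5951971 ]
blue 1945 [275.  257.5] (95.0, 21.0) 90.0 [ 545.88896545 -193.00296074  106.        ]
blue 1535 [147.4 252. ] (74.89968872070312, 21.680240631103516) 83.21102905273438 [ 505.76761009 -253.20956128  106.        ]
```

Emit:
move_arm:
  commands:
    - [[-0.25,-0.6,-2],[0,0,0],0.4]
    - [[0,0,-2.8],[0,0,0],0.4]
    - [[0,0,0],[0,0,0],0.4]
    - [[0,0,0],[0,0,0],0.1]
    - [[0,0,0],[0,0,0],0.05]
    - [[0,0,0],[0,0,0],0.05]
    - [[0,0,0],[0,0,0],0.05]

```text
t: 12.05
eef_pos: [547.0, -193.1, 83.6]
tcp_rot: [3.141, 0.002, 2.595]
ft_force: [-1.2, 0.7, 7.8]
opening: 0.125
grip_force: 30.1
```

Emit:
move_arm:
  commands:
    - [[0,0,2],[0,0,0],0.05]
    - [[0,0,3],[0,0,0],0.05]
    - [[0,0,3],[0,0,0],0.05]
    - [[0,0,4],[0,0,0],0.05]
    - [[-1,2,3],[0,0,0],0.05]
    - [[-1,4,1],[0,0,-4],0.05]
    - [[-1,4.2,0],[0,0,-4],0.05]
    - [[-0.5,4.2,0],[0,0,-4],0.05]
    - [[0,4.2,0],[0,0,-4],0.05]
    - [[0,4.2,0],[0,0,-4],0.05]

```text
t: 13.05
eef_pos: [511.0, 36.6, 243.0]
tcp_rot: [3.141, 0.0, 2.243]
ft_force: [0.0, 0.0, -1.6]
opening: 0.129
grip_force: 3.0
```

Emit:
move_arm:
  commands:
    - [[0,4.2,0],[0,0,-4],0.05]
    - [[0,4.2,0],[0,0,-4],0.05]
    - [[0,4.2,0],[0,0,-4],0.05]
    - [[0,4.2,0],[0,0,-4],0.05]
    - [[0,4.2,0],[0,0,-4],0.05]
    - [[0,4.2,0],[0,0,-4],0.05]
    - [[0,3,0],[0,0,-4],0.05]
    - [[0,0,0],[0,0,0],0.05]

```text
t: 13.85
eef_pos: [510.9, 320.2, 242.3]
tcp_rot: [-3.141, -0.001, 1.759]
ft_force: [-0.6, -0.3, -2.8]
opening: 0.123
grip_force: 30.0
```

```bash
python3 - <<'E'
from h import *
ci=camera_info("wrist");im=read_camera("wrist");cv2.imwrite("pics/w7.png",im)
s=state();print(s["eef_pos"],s["tcp_rot"])
E
```

```text
[510.94311259 318.43058331 242.25368188] [-3.14103274e+00  2.00123659e-04  1.76018557e+00]
```

View pics/w7.png

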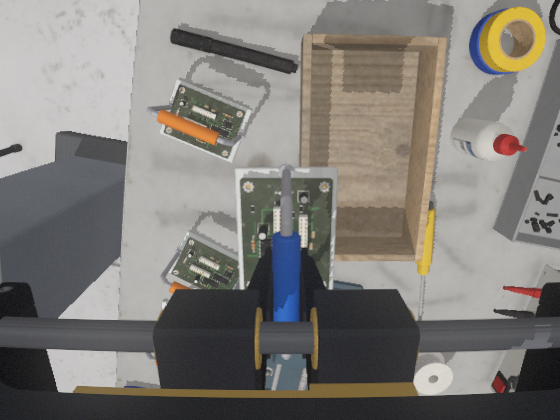

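The carrier is still held, and there was a brief grip dip. The box's outer rim corners are at (302,37), (446,38), (421,262) and (300,258).

```bash
python3 - <<'E'
from h import *
ci=camera_info("wrist");im=cv2.imread("pics/w7.png")
C=[onz(ci,p,58)[:2] for p in((302,37),(446,38),(421,262),(300,258))]
for a in C: print(a.round(0))
print([np.linalg.norm(C[i]-C[(i+1)%4]).round(0) for i in range(4)],np.mean(C,0))
for i,j in((3,0),(2,1)): d=C[j]-C[i];print(np.degrees(np.arctan2(d[1],d[0])))
d=C[1]-C[0];print(np.degrees(np.arctan2(d[1],d[0])))
# carried: white plate bounding in image rows; blue axis
for B in blobs(im,(105,150,70),(125,255,255),200): print(B)
for z in(240-5-74,): 
  print([onz(ci,p,168)[:2].round(0) for p in((236,169),(338,168))])
for B in blobs(im,(5,150,120),(18,255,255),60): print("or",B[0],B[1],B[2][1],B[2][2],onz(ci,B[1],74))
E
```

```text
[498. 453.]
[625. 478.]
[666. 263.]
[539. 243.]
[np.float64(130.0), np.float64(220.0), np.float64(128.0), np.float64(213.0)] [582.1551274  359.28627816]
100.9897660052201
100.66638593102871
11.411557380476912
(np.int32(439), array([479. ,  47.7]), ((482.94305419921875, 45.881492614746094), (60.389034271240234, 27.340227127075195), 79.26110076904297))
(np.int32(2318), array([285.9, 277.7]), ((285.5, 276.5), (89.0, 27.0), 90.0))
[array([470., 348.]), array([537., 362.])]
or 804 [187.5 126.9] (62.99042892456055, 13.060216903686523) 22.442750930786133 [411.81211491 357.46927284  74.        ]
or 95 [176.5 286.8] (16.099689483642578, 10.733125686645508) 26.56505012512207 [418.39348911 194.03375703  74.        ]
```

Emit:
move_arm:
  commands:
    - [[3.1,4.0,0],[0,0,0],0.05]
    - [[3.1,4.7,0],[0,0,0],0.05]
    - [[0,0,0],[0,0,0],0.05]
    - [[0,0,-4],[0,0,0],0.05]
    - [[0,0,-4],[0,0,0],0.05]
    - [[0,0,-4],[0,0,0],0.05]
    - [[0,0,0],[0,0,0],0.05]

```text
t: 14.6
eef_pos: [567.6, 395.7, 117.5]
tcp_rot: [-3.133, 0.003, 1.757]
ft_force: [-1.5, -0.0, -2.3]
opening: 0.12
grip_force: 30.0
```

Emit:
move_arm:
  commands:
    - [[0.5,0.9,0],[0,0,0],0.05]
    - [[0,0,-2.5],[0,0,0],0.05]
    - [[0,0,-2],[0,0,0],0.05]
    - [[0,0,-1],[0,0,0],0.05]
    - [[0,0,0],[0,0,0],0.05]

```text
t: 15.1
eef_pos: [575.3, 407.5, 68.4]
tcp_rot: [3.141, -0.0, 1.758]
ft_force: [0.5, -0.3, -2.0]
opening: 0.122
grip_force: 30.0
```

Emit:
move_arm:
  commands:
    - [[0,0,-0.6],[0,0,0],0.05]
    - [[0,0,-0.4],[0,0,0],0.05]
    - [[0,0,0],[0,0,0],0.05]
    - [[0,0,0],[0,0,0],0.05]

```text
t: 15.5
eef_pos: [575.8, 408.1, 59.1]
tcp_rot: [3.138, -0.001, 1.758]
ft_force: [1.9, 4.1, 5.2]
opening: 0.122
grip_force: 30.0
```

Emit:
move_arm:
  commands:
    - [[0,0,0.1],[0,0,0],0.3]
    - [[0,0,0],[0,0,0],0.4]
    - [[0,0,3],[0,0,0],0.4]
    - [[0,0,5],[0,0,0],0.4]
    - [[0,0,5],[0,0,0],0.4]
    - [[-1,-4,4],[0,0,3],0.4]
    - [[-1,-4.5,1],[0,0,3.5],0.4]
    - [[-1,-4.5,0],[0,0,3.5],0.4]
    - [[-1,-4.5,0],[0,0,3.5],0.4]
    - [[-1,-4.5,0],[0,0,3.5],0.4]

```text
t: 16.5
eef_pos: [524.9, 190.6, 233.3]
tcp_rot: [-3.141, 0.0, 2.057]
ft_force: [0.7, -0.4, -0.5]
opening: 0.399
grip_force: 0.0
```

Emit:
move_arm:
  commands:
    - [[-0.5,-4.5,0],[0,0,3.5],0.4]
    - [[-0.5,-4.5,0],[0,0,3.5],0.4]
    - [[-0.5,-4.5,0],[0,0,3.5],0.4]
    - [[0,-4.5,0],[0,0,3.5],0.4]
    - [[0,-4.5,0],[0,0,3.5],0.4]
    - [[0,-4.5,0],[0,0,3.5],0.4]
    - [[0,-4.5,0],[0,0,3.5],0.4]
    - [[0,-4.5,0],[0,0,3.5],0.4]
    - [[0,-4,0],[0,0,2.5],0.4]
    - [[0,-3,0],[0,0,0],0.4]

```text
t: 17.5
eef_pos: [510.2, -239.9, 233.1]
tcp_rot: [-3.141, -0.001, 2.587]
ft_force: [-0.1, 0.2, 0.1]
opening: 0.401
grip_force: 0.0
```

```bash
python3 - <<'E'
from h import *
ci=camera_info("wrist");im=read_camera("wrist");cv2.imwrite("pics/w8.png",im)
s=state();print(s["eef_pos"],s["tcp_rot"])
for B in blobs(im,(105,150,70),(125,255,255),60): print("blue",B[0],B[1],B[2][1],B[2][2], onz(ci,B[1],106))
E
```

```text
[ 510.46294728 -242.97827125  232.89468042] [-3.14046769e+00 -1.95414465e-04  2.58447288e+00]
blue 339 [394.9  11.8] (42.406944274902344, 12.336565971374512) 46.73570251464844 [428.54234944 -95.28778437 106.        ]
blue 264 [417.8  11.5] (23.0, 16.0) 90.0 [437.02634804 -80.36088794 106.        ]
blue 870 [270.2 211.5] (64.23099517822266, 13.925600051879883) 88.09085083007812 [ 510.62998187 -256.25531975  106.        ]
```

Emit:
move_arm:
  commands:
    - [[0,-1.2,-3],[0,0,0.5],0.4]
    - [[0,0,-4],[0,0,0],0.4]
    - [[0,0,-4],[0,0,0],0.4]
    - [[0,0,-2],[0,0,0],0.4]
    - [[0,0,0],[0,0,0],0.4]

```text
t: 18.05
eef_pos: [509.5, -248.6, 100.7]
tcp_rot: [3.141, -0.006, 2.595]
ft_force: [-0.6, 0.7, 0.8]
opening: 0.4
grip_force: 0.0
```

```bash
python3 - <<'E'
from h import *
ci=camera_info("wrist");im=read_camera("wrist")
s=state();print(s["eef_pos"],s["tcp_rot"])
for B in blobs(im,(105,150,70),(125,255,255),60): print("blue",B[0],B[1],B[2][1],B[2][2], onz(ci,B[1],106))
E
```

```text
[ 510.46825779 -249.1318931   102.567955  ] [ 3.14149693e+00 -3.00275720e-03  2.59528206e+00]
blue 2051 [274.8 276.2] (90.28392791748047, 24.231225967407227) 88.63607025146484 [ 507.0841821  -253.85537527  106.        ]
```

Emit:
move_arm:
  commands:
    - [[0,-0.65,0],[0,0,0],0.4]
    - [[0,0,-1.9],[0,0,0],0.4]
    - [[0,0,0],[0,0,0],0.4]
    - [[0,0,0],[0,0,0],0.1]
    - [[0,0,0],[0,0,0],0.05]
    - [[0,0,0],[0,0,0],0.05]
    - [[0,0,0],[0,0,0],0.05]

```text
t: 18.8
eef_pos: [511.3, -256.1, 85.0]
tcp_rot: [3.142, 0.001, 2.595]
ft_force: [1.5, 2.0, 4.0]
opening: 0.126
grip_force: 30.2
```

Emit:
move_arm:
  commands:
    - [[0,0,2],[0,0,0],0.05]
    - [[0,0,3],[0,0,0],0.05]
    - [[0,0,3],[0,0,0],0.05]
    - [[0,0,4],[0,0,0],0.05]
    - [[0,2,3],[0,0,0],0.05]
    - [[0,4,1],[0,0,-4],0.05]
    - [[0,4.2,0],[0,0,-4],0.05]
    - [[0,4.2,0],[0,0,-4],0.05]
    - [[0,4.2,0],[0,0,-4],0.05]
    - [[0,4.2,0],[0,0,-4],0.05]

```text
t: 19.8
eef_pos: [510.6, -26.4, 244.5]
tcp_rot: [3.142, -0.0, 2.243]
ft_force: [0.9, 0.2, -1.9]
opening: 0.123
grip_force: 30.0
```

Emit:
move_arm:
  commands:
    - [[0.4,4.2,0],[0,0,-4],0.05]
    - [[0.8,4.2,0],[0,0,-4],0.05]
    - [[1,4.2,0],[0,0,-4],0.05]
    - [[1,4.2,0],[0,0,-4],0.05]
    - [[1.2,4.2,0],[0,0,-4],0.05]
    - [[1.2,4.2,0],[0,0,-4],0.05]
    - [[1.2,4,0],[0,0,-4],0.05]
    - [[1.2,4,0],[0,0,-0.5],0.05]
    - [[0,0,0],[0,0,0],0.05]

```text
t: 20.7
eef_pos: [591.2, 308.1, 243.4]
tcp_rot: [-3.141, -0.001, 1.752]
ft_force: [-0.6, -1.1, -2.1]
opening: 0.122
grip_force: 30.0
```

Emit:
move_arm:
  commands:
    - [[0,0.2,-3],[0,0,0],0.05]
    - [[0,0,-4],[0,0,0],0.05]
    - [[0,0,-4],[0,0,0],0.05]
    - [[0,0,-2.5],[0,0,0],0.05]
    - [[0,0,0],[0,0,0],0.05]

```text
t: 21.2
eef_pos: [589.3, 304.7, 105.8]
tcp_rot: [-3.135, 0.001, 1.749]
ft_force: [-0.5, 0.3, -0.9]
opening: 0.124
grip_force: 30.0
```

Emit:
move_arm:
  commands:
    - [[0,0.3,0],[0,0,0],0.05]
    - [[0,0,0],[0,0,0],0.05]

```text
t: 21.4
eef_pos: [591.8, 309.4, 111.3]
tcp_rot: [3.139, -0.001, 1.749]
ft_force: [-0.3, -1.1, -1.4]
opening: 0.122
grip_force: 30.0
```

Emit:
move_arm:
  commands:
    - [[0,0.2,-2],[0,0,0],0.05]
    - [[0,0,-2],[0,0,0],0.05]
    - [[0,0,-0.7],[0,0,0],0.05]
    - [[0,0,-0.4],[0,0,0],0.05]
    - [[0,0,0],[0,0,0],0.05]
    - [[0,0,0],[0,0,0],0.05]

```text
t: 22.0
eef_pos: [591.7, 311.3, 59.7]
tcp_rot: [3.139, -0.0, 1.749]
ft_force: [1.6, 0.5, 1.2]
opening: 0.126
grip_force: 30.0
```

Emit:
move_arm:
  commands:
    - [[0,0,0.1],[0,0,0],0.3]
    - [[0,0,0],[0,0,0],0.4]
    - [[0,0,3],[0,0,0],0.4]
    - [[0,0,5],[0,0,0],0.4]
    - [[0,0,5],[0,0,0],0.4]
    - [[-2,-3,5],[0,0,0],0.4]
    - [[-3,-2,3],[0,0,0],0.4]
    - [[-3,-2,3],[0,0,0],0.4]
    - [[-3,-2,0],[0,0,0],0.4]
    - [[0,0,0],[0,0,0],0.4]

```text
t: 23.0
eef_pos: [482.1, 225.0, 291.7]
tcp_rot: [3.14, 0.0, 1.748]
ft_force: [0.0, 1.4, 0.5]
opening: 0.399
grip_force: 0.0
```

```bash
cat > or.py <<'E'
from h import *
import sys
ci=camera_info("wrist");im=read_camera("wrist");cv2.imwrite("pics/%s.png"%sys.argv[1],im)
z=float(sys.argv[2]) if len(sys.argv)>2 else 74
s=state();print(s["eef_pos"],s["tcp_rot"][2])
for nm,lo,hi in(("or",(5,150,100),(18,255,255)),("bl",(105,150,70),(125,255,255))):
  for B in blobs(im,lo,hi,100):
    bx=cv2.boxPoints(B[2]); 
    e=[(bx[i]+bx[(i+1)%4])/2 for i in range(4)]
    k=0 if np.linalg.norm(e[0]-e[2])>np.linalg.norm(e[1]-e[3]) else 1
    a,b=onz(ci,e[k],z),onz(ci,e[k+2],z);d=a-b
    print(nm,B[0],B[1],"mid",((a+b)/2)[:2].round(1),"len",np.hypot(*d[:2]).round(1),"dir",(np.degrees(np.arctan2(d[1],d[0]))%180).round(1))
E
python3 or.py w9
```

```text
[483.77905647 225.85600127 291.28120666] 1.7482556156460962
or 777 [240.2  30.8] mid [412.1 359.6] len 56.7 dir 167.6
or 506 [241.3 203.1] mid [438.7 187.4] len 55.4 dir 162.3
or 223 [212.4 270.2] mid [417.2 101.3] len 27.9 dir 7.2
bl 503 [418.2  19.8] mid [579.8 401.1] len 37.1 dir 101.1
bl 631 [408.4 114.6] mid [593.5 311.4] len 56.1 dir 99.9
```

View pics/w9.png

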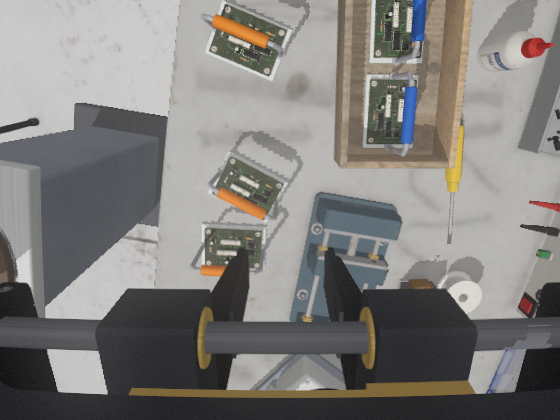

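Emit:
move_arm:
  commands:
    - [[-0.2,-1.2,0],[0,0,8.5],0.4]
    - [[-0.2,-1.2,0],[0,0,8.5],0.4]
    - [[-0.2,-1.2,0],[0,0,8.5],0.4]
    - [[-0.2,-1.2,-0.5],[0,0,8.5],0.4]
    - [[-0.2,-1.2,-0.5],[0,0,8.5],0.4]
    - [[-0.2,-1.2,-0.5],[0,0,8.5],0.4]
    - [[-0.2,-1.2,-0.5],[0,0,8.5],0.4]
    - [[-0.2,-1.2,-1],[0,0,8.5],0.4]
    - [[-0.2,-1.2,-1],[0,0,8.5],0.4]
    - [[-0.2,-1.2,0],[0,0,8.5],0.4]

```text
t: 24.05
eef_pos: [465.1, 106.3, 248.5]
tcp_rot: [3.141, -0.002, -3.045]
ft_force: [-0.2, 0.5, 0.2]
opening: 0.399
grip_force: 0.0
```

```bash
python3 or.py w10
```

```text
[465.07821693 105.20315833 249.01319754] -3.0342998361138114
or 754 [285.8 151.6] mid [431.4 102.8] len 56.0 dir 5.6
or 661 [548.  163.5] mid [412.6 359.5] len 54.4 dir 168.3
or 721 [374.1 168.6] mid [438.7 187.5] len 55.6 dir 161.2
bl 665 [136.5  73.7] mid [377.6 -36.5] len 63.3 dir 170.8
bl 759 [169.3  89.8] mid [393.3  -8.7] len 89.0 dir 169.2
```

Emit:
move_arm:
  commands:
    - [[-3.35,-0.2,0],[0,0,-0.5],0.4]
    - [[0,0,-4.5],[0,0,0],0.4]
    - [[0,0,-4.5],[0,0,0],0.4]
    - [[0,0,-4],[0,0,0],0.4]
    - [[0,0,-2],[0,0,0],0.4]
    - [[0,0,0],[0,0,0],0.4]
    - [[0,0,0],[0,0,0],0.4]

```text
t: 24.8
eef_pos: [432.1, 104.9, 100.1]
tcp_rot: [3.141, -0.0, -3.061]
ft_force: [-0.3, 0.5, -0.0]
opening: 0.394
grip_force: 0.0
```

```bash
python3 or.py w11
```

```text
[432.23439201 104.86677744 100.69964867] -3.060722305271092
or 1920 [282.8 246.6] mid [432.2 103.5] len 58.9 dir 7.1
or 1463 [430.4 258.8] mid [433.3 189.5] len 44.6 dir 161.7
bl 1723 [ 58.7 121. ] mid [375.9 -20.8] len 70.2 dir 175.9
bl 1759 [105.7 141.7] mid [384.2   2.5] len 81.2 dir 169.0
```

Emit:
move_arm:
  commands:
    - [[0,-0.15,-2],[0,0,1.5],0.4]
    - [[0,0,-2.2],[0,0,0],0.4]
    - [[0,0,-0.5],[0,0,0],0.4]
    - [[0,0,0],[0,0,0],0.4]
    - [[0,0,0],[0,0,0],0.1]
    - [[0,0,0],[0,0,0],0.05]
    - [[0,0,0],[0,0,0],0.05]
    - [[0,0,0],[0,0,0],0.05]

```text
t: 25.65
eef_pos: [431.5, 103.1, 53.4]
tcp_rot: [3.142, 0.001, -3.033]
ft_force: [-0.3, 1.1, 5.2]
opening: 0.123
grip_force: 30.1
```

```bash
python3 - <<'E'
from h import *
from scipy.spatial.transform import Rotation as R
s=state();ci=camera_info("wrist")
def M(p,e):
    T=np.eye(4);T[:3,:3]=R.from_euler("xyz",e).as_matrix();T[:3,3]=p;return T
X=np.linalg.inv(M(s["eef_pos"],s["tcp_rot"]))@np.array(ci["cam_to_world"])
ci["cam_to_world"]=M([528.134,-240.998,300.53],[-3.1393,0,2.5749])@X
np.save("X.npy",X)
im=cv2.imread("pics/w5.png");g=cv2.cvtColor(im,cv2.COLOR_BGR2GRAY)
m=((g<60)*255).astype(np.uint8);m[:110]=0;m[215:]=0;m[:,:160]=0;m[:,235:]=0
c=max(cv2.findContours(m,0,2)[0],key=cv2.contourArea)
r=cv2.minAreaRect(c);print(cv2.contourArea(c),r)
bp=cv2.boxPoints(r)
for z in(32,40):
    q=np.array([onz(ci,p,z)[:2] for p in bp]);print(z,q.round(0).tolist(),q.mean(0).round(1),[np.linalg.norm(q[i]-q[i-1]).round(0) for i in range(4)],[np.degrees(np.arctan2(*(q[i]-q[i-1])[::-1])).round(1) for i in range(4)])
# outer frame of tray: bright ledge, all
for p in((165,122),(359,118),(168,206),(358,203)): print(onz(ci,p,40)[:2].round(0))
E
```

```text
0.5 ((217.25003051757812, 170.75001525878906), (1.4142134189605713, 0.7071067094802856), 45.0)
32 [[485.0, -313.0], [485.0, -312.0], [486.0, -312.0], [486.0, -313.0]] [ 485.5 -312.4] [np.float64(2.0), np.float64(1.0), np.float64(2.0), np.float64(1.0)] [np.float64(-169.4), np.float64(101.3), np.float64(10.7), np.float64(-78.7)]
40 [[484.0, -311.0], [484.0, -310.0], [486.0, -310.0], [486.0, -310.0]] [ 485.  -310.2] [np.float64(2.0), np.float64(1.0), np.float64(2.0), np.float64(1.0)] [np.float64(-169.4), np.float64(101.3), np.float64(10.7), np.float64(-78.7)]
[ 406. -328.]
[ 522. -139.]
[ 488. -387.]
[ 609. -189.]
```

Emit:
move_arm:
  commands:
    - [[0,0,2],[0,0,0],0.05]
    - [[0,0,3],[0,0,0],0.05]
    - [[0,0,4],[0,0,0],0.05]
    - [[0,0,4],[0,0,0],0.05]
    - [[1,-2,4],[0,0,-3],0.05]
    - [[1.5,-3,2],[0,0,-4],0.05]
    - [[1.5,-4,1.5],[0,0,-4],0.05]
    - [[1.5,-4.2,1.5],[0,0,-4],0.05]
    - [[1.5,-4.2,1.5],[0,0,-4],0.05]
    - [[1.5,-4.2,1.5],[0,0,-4],0.05]

```text
t: 26.65
eef_pos: [516.3, -114.6, 303.6]
tcp_rot: [3.141, -0.0, 2.845]
ft_force: [0.8, 0.0, -2.6]
opening: 0.124
grip_force: 30.0
```

Emit:
move_arm:
  commands:
    - [[1.3,-4.2,1],[0,0,-4],0.05]
    - [[1.2,-4.2,1],[0,0,-4],0.05]
    - [[1,-3,1],[0,0,-4],0.05]
    - [[0.4,-1,0],[0,0,-2.7],0.05]
    - [[0,0,0],[0,0,0],0.05]

```text
t: 27.15
eef_pos: [555.2, -238.2, 332.2]
tcp_rot: [-3.142, -0.001, 2.589]
ft_force: [0.0, 0.1, -2.4]
opening: 0.125
grip_force: 30.0
```

```bash
python3 or.py w12; python3 - <<'E'
from h import *
ci=camera_info("wrist");im=cv2.imread("pics/w12.png")
for y in(-74,0,74):
  b=np.array([507.9,-258.2])+y*np.array([.5225,.853]);print(proj(ci,np.r_[b,32]).round(0))
ps=np.array([proj(ci,[507.9+a*.853+b*.5225,-258.2-a*.5225+b*.853,40]) for a in(-52,52) for b in(-113,113)]);print(ps.round(0))
x0,y0=(ps.min(0)-15).astype(int).clip(0);x1,y1=(ps.max(0)+15).astype(int);print(x0,y0)
cv2.imwrite("pics/c12.png",cv2.resize(im[y0:y1,x0:x1],None,fx=3,fy=3,interpolation=cv2.INTER_CUBIC))
E
```

```text
[ 554.96395839 -237.06386902  332.16594229] 2.5919396241325474
or 2379 [285.9 276.7] mid [ 674.1 -312.1] len 129.0 dir 148.4
bl 157 [364.9   3.8] mid [446.8 -74.7] len 26.6 dir 59.3
bl 141 [549.9 140.5] mid [686.6  46.8] len 25.2 dir 73.1
bl 1266 [494.2 380.4] mid [ 979.6 -148.1] len 117.8 dir 73.9
[194. 142.]
[253. 141.]
[311. 141.]
[[158. 100.]
 [345.  99.]
 [166. 183.]
 [341. 183.]]
143 84
```

View pics/c12.png

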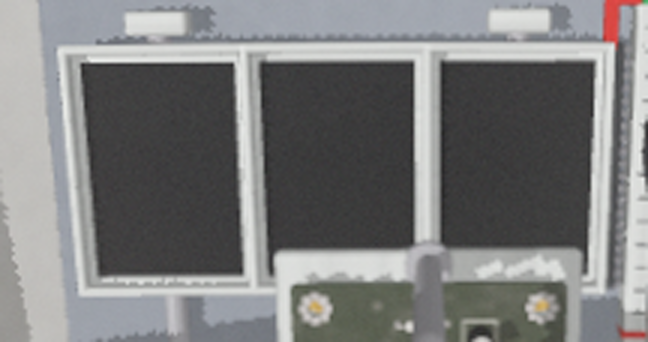

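Emit:
move_arm:
  commands:
    - [[-4,-3.5,0],[0,0,0],0.05]
    - [[-4,-4,-2],[0,0,0],0.05]
    - [[-0.4,-0.6,-4],[0,0,0],0.05]
    - [[0,0,-4.5],[0,0,0],0.05]
    - [[0,0,-4.5],[0,0,0],0.05]
    - [[0,0,-4],[0,0,0],0.05]
    - [[0,0,0],[0,0,0],0.05]
    - [[0,0,0],[0,0,0],0.05]

```text
t: 28.0
eef_pos: [480.6, -308.6, 147.1]
tcp_rot: [3.141, -0.0, 2.593]
ft_force: [0.3, -0.8, -2.5]
opening: 0.122
grip_force: 30.0
```

Emit:
move_arm:
  commands:
    - [[-1,-0.95,0],[0,0,0],0.05]
    - [[0,0,-3],[0,0,0],0.05]
    - [[0,0,0],[0,0,0],0.05]
    - [[0,0,0],[0,0,0],0.05]

```text
t: 28.4
eef_pos: [470.4, -319.3, 117.8]
tcp_rot: [-3.141, 0.001, 2.592]
ft_force: [0.6, -0.6, -2.7]
opening: 0.121
grip_force: 30.0
```

```bash
python3 or.py w13; python3 - <<'E'
from h import *
im=cv2.imread("pics/w13.png");cv2.imwrite("pics/c13.png",cv2.resize(im[100:345,150:490],None,fx=2.3,fy=2.3))
E
```

```text
[ 470.6926744  -319.29470397  118.07121696] 2.5918973195339254
or 2415 [286.  276.5] mid [ 493.5 -333.7] len 65.2 dir 148.5
or 467 [514.2 370.5] mid [ 648.4 -232.7] len 41.8 dir 147.9
```

View pics/c13.png

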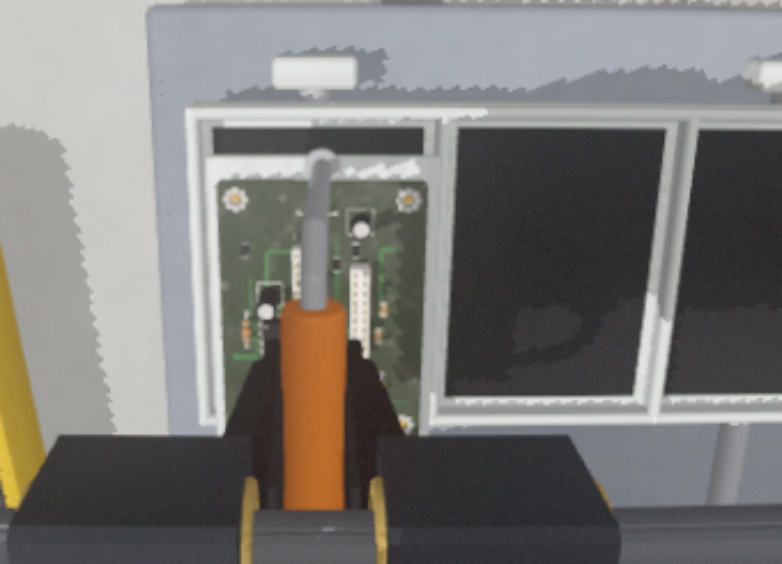

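```bash
python3 - <<'E'
from h import *
ci=camera_info("wrist");x=np.array([.853,-.5225])
c=state()["eef_pos"][:2]
for nm,r,z in(("plate",168.3,69),("plate b",168.3,65),("ledge outer",146.5,40),("ledge inner",154.8,36)):
    p=onz(ci,(288,r),z)[:2];print(nm,(p-c)@x)
E
```

```text
plate -42.72144569604922
plate b -41.9399724494419
ledge outer -51.808279168529474
ledge inner -45.613273216065764
```

Emit:
move_arm:
  commands:
    - [[0,0.05,-1],[0,0,0],0.05]
    - [[0,0,-1],[0,0,0],0.05]
    - [[0,0,-0.7],[0,0,0],0.05]
    - [[0,0,-0.5],[0,0,0],0.05]
    - [[0,0,-0.2],[0,0,0],0.05]
    - [[0,0,0],[0,0,0],0.05]

```text
t: 29.05
eef_pos: [472.0, -317.2, 84.8]
tcp_rot: [3.14, 0.003, 2.592]
ft_force: [1.9, 15.7, 30.8]
opening: 0.119
grip_force: 30.0
```

Emit:
move_arm:
  commands:
    - [[0,0,0.25],[0,0,0],0.05]
    - [[0,0,0],[0,0,0],0.3]
    - [[0,0,0],[0,0,0],0.4]
    - [[0,0,2],[0,0,0],0.4]
    - [[0,0,4],[0,0,0],0.4]
    - [[0,0,5],[0,0,0],0.4]
    - [[1,3,5],[0,0,0],0.4]
    - [[0,0,0],[0,0,0],0.4]

```text
t: 29.85
eef_pos: [480.7, -292.4, 242.0]
tcp_rot: [-3.141, 0.008, 2.593]
ft_force: [-0.9, -0.9, -0.1]
opening: 0.402
grip_force: 0.0
```

```bash
python3 or.py w14 106; python3 - <<'E'
from h import *
im=cv2.imread("pics/w14.png");ci=camera_info("wrist")
# plate white corners: print predicted for seated plate (z 34.. ) 
print(proj(ci,[471,-318,106]))
E
```

```text
[ 479.64242381 -292.61144964  239.06761064] 2.5929712161831473
or 839 [254.  200.5] mid [ 469.7 -318.6] len 55.8 dir 148.5
or 593 [451.7 288.3] mid [ 641.9 -206.1] len 60.0 dir 20.4
or 833 [286.9 299.4] mid [ 565.7 -345.5] len 74.4 dir 58.6
bl 624 [462.5  11.8] mid [ 426.1 -103.9] len 34.0 dir 60.7
[255.8597479  205.09725963]
```

Emit:
move_arm:
  commands:
    - [[0,4.5,0],[0,0,1.3],0.4]
    - [[0,4.5,0],[0,0,1.3],0.4]
    - [[0,4.5,0],[0,0,1.3],0.4]
    - [[0,4.5,0],[0,0,1.3],0.4]
    - [[0,4.5,0],[0,0,1.3],0.4]
    - [[0,4.5,0],[0,0,1.3],0.4]
    - [[-0.5,4.5,0],[0,0,1.3],0.4]
    - [[-1,4.5,0],[0,0,1.3],0.4]
    - [[-1,4.5,0],[0,0,1.3],0.4]
    - [[-1,4.5,0],[0,0,1.3],0.4]

```text
t: 30.9
eef_pos: [442.9, 158.4, 235.3]
tcp_rot: [-3.14, -0.002, 2.819]
ft_force: [1.3, 0.8, -0.3]
opening: 0.399
grip_force: 0.0
```

```bash
python3 or.py w15
```

```text
[441.35472456 163.113262   235.40384232] 2.8229251943493865
or 968 [493.2  88.5] mid [412.5 359.4] len 56.4 dir 167.9
or 753 [315.2 176.9] mid [439.  187.3] len 56.0 dir 161.2
bl 197 [551.7 248.9] mid [583.9 394.1] len 20.0 dir 100.2
bl 674 [478.6 282.6] mid [595.6 314. ] len 57.6 dir 100.6
```

Emit:
move_arm:
  commands:
    - [[-0.2,2.2,0],[0,0,-0.5],0.4]
    - [[0,0,-4.5],[0,0,0],0.4]
    - [[0,0,-4.5],[0,0,0],0.4]
    - [[0,0,-4],[0,0,0],0.4]
    - [[0,0,0],[0,0,0],0.4]
    - [[0,0,0],[0,0,0],0.4]

```text
t: 31.55
eef_pos: [441.7, 178.8, 106.6]
tcp_rot: [-3.14, -0.002, 2.81]
ft_force: [0.2, 0.4, 0.4]
opening: 0.398
grip_force: 0.0
```

```bash
python3 or.py w16
```

```text
[442.34058173 179.02490226 107.69781785] 2.809731122339431
or 1826 [299.  235.3] mid [439.6 187.5] len 57.8 dir 161.6
bl 1159 [ 30.7 253.2] mid [392.6  28. ] len 74.7 dir 165.0
bl 370 [  8.3 270.7] mid [401.7   4.5] len 24.2 dir 11.2
bl 147 [508.5 387.5] mid [597.6 292.6] len 15.3 dir 103.0
```

Shift (-0.3, +0.83), down to 53.

Emit:
move_arm:
  commands:
    - [[-0.3,0.83,0],[0,0,0.4],0.4]
    - [[0,0,-2.5],[0,0,0],0.4]
    - [[0,0,-2.7],[0,0,0],0.4]
    - [[0,0,0],[0,0,0],0.4]
    - [[0,0,0],[0,0,0],0.1]
    - [[0,0,0],[0,0,0],0.05]
    - [[0,0,0],[0,0,0],0.05]
    - [[0,0,0],[0,0,0],0.05]

```text
t: 32.4
eef_pos: [439.2, 187.7, 55.9]
tcp_rot: [3.141, 0.001, 2.817]
ft_force: [0.2, 2.9, 5.4]
opening: 0.123
grip_force: 30.1
```

Emit:
move_arm:
  commands:
    - [[0,0,2],[0,0,0],0.05]
    - [[0,0,3],[0,0,0],0.05]
    - [[0,0,4],[0,0,0],0.05]
    - [[0,0,4.5],[0,0,0],0.05]
    - [[0.5,-2,4],[0,0,-1],0.05]
    - [[0.5,-3,1],[0,0,-1.5],0.05]
    - [[0.5,-4,0],[0,0,-1.5],0.05]
    - [[0.5,-4.2,0],[0,0,-1.5],0.05]
    - [[0.5,-4.2,0],[0,0,-1.5],0.05]
    - [[0.5,-4.2,0],[0,0,-1.5],0.05]

```text
t: 33.4
eef_pos: [468.5, -30.1, 240.4]
tcp_rot: [3.141, 0.0, 2.668]
ft_force: [0.6, 0.2, -2.2]
opening: 0.123
grip_force: 30.0
```

Emit:
move_arm:
  commands:
    - [[0.7,-4.2,0],[0,0,-1.5],0.05]
    - [[0.7,-4.2,0],[0,0,-1.5],0.05]
    - [[0.7,-4.2,0],[0,0,-1.4],0.05]
    - [[0.7,-4.2,0],[0,0,0],0.05]
    - [[0.7,-4,0],[0,0,0],0.05]
    - [[0.3,-1,0],[0,0,0],0.05]
    - [[0,0,0],[0,0,0],0.05]
    - [[0,0,0],[0,0,0],0.05]

```text
t: 34.2
eef_pos: [506.4, -245.5, 239.9]
tcp_rot: [3.141, -0.001, 2.592]
ft_force: [0.3, -0.1, -2.7]
opening: 0.12
grip_force: 30.0
```

Emit:
move_arm:
  commands:
    - [[0.3,-1,-2],[0,0,0],0.05]
    - [[0,0,-4],[0,0,0],0.05]
    - [[0,0,-4],[0,0,0],0.05]
    - [[0,0,-2],[0,0,0],0.05]
    - [[0,0,0],[0,0,0],0.05]
    - [[0,0,0],[0,0,0],0.05]

```text
t: 34.8
eef_pos: [510.2, -255.6, 120.9]
tcp_rot: [3.141, 0.0, 2.593]
ft_force: [-0.8, 0.4, -1.4]
opening: 0.119
grip_force: 30.0
```

Emit:
move_arm:
  commands:
    - [[-0.05,-0.03,-1],[0,0,0],0.05]
    - [[0,0,-1],[0,0,0],0.05]
    - [[0,0,-0.6],[0,0,0],0.05]
    - [[0,0,-0.4],[0,0,0],0.05]
    - [[0,0,0],[0,0,0],0.05]

```text
t: 35.3
eef_pos: [509.1, -256.7, 89.5]
tcp_rot: [3.141, -0.001, 2.592]
ft_force: [0.0, 0.4, -1.0]
opening: 0.123
grip_force: 30.0
```

Emit:
move_arm:
  commands:
    - [[0,0.05,-0.2],[0,0,0],0.05]
    - [[0,0,0],[0,0,0],0.05]
    - [[0,0,0],[0,0,0],0.05]

```text
t: 35.6
eef_pos: [509.4, -256.3, 88.1]
tcp_rot: [3.141, 0.0, 2.592]
ft_force: [0.9, -0.3, -1.6]
opening: 0.12
grip_force: 30.0
```

Emit:
move_arm:
  commands:
    - [[0,0,-0.2],[0,0,0],0.05]
    - [[0,0,0],[0,0,0],0.05]
    - [[0,0,0],[0,0,0],0.05]

```text
t: 35.9
eef_pos: [509.3, -256.5, 87.8]
tcp_rot: [-3.141, 0.001, 2.592]
ft_force: [-6.3, 2.2, 17.9]
opening: 0.122
grip_force: 30.0
```

Emit:
move_arm:
  commands:
    - [[0,0,0.1],[0,0,0],0.05]
    - [[0,0,0],[0,0,0],0.3]
    - [[0,0,0],[0,0,0],0.4]
    - [[0,0,2],[0,0,0],0.4]
    - [[0,0,4],[0,0,0],0.4]
    - [[0,0,5],[0,0,0],0.4]
    - [[1,2,5],[0,0,0],0.4]
    - [[0,0,0],[0,0,0],0.4]

```text
t: 36.7
eef_pos: [520.8, -237.8, 248.5]
tcp_rot: [3.141, 0.01, 2.593]
ft_force: [-0.1, -0.7, -0.9]
opening: 0.402
grip_force: 0.0
```

```bash
python3 or.py w17 106
```

```text
[ 519.58254835 -237.81820927  245.24841953] 2.59301613082989
or 813 [177.7 192. ] mid [ 469.5 -318.1] len 56.7 dir 148.1
or 859 [260.5 193.3] mid [ 508.8 -257.5] len 56.1 dir 147.4
or 361 [378.  281.4] mid [ 640.7 -211.6] len 35.9 dir 8.6
or 185 [152.6 285.5] mid [ 529.5 -396.4] len 35.3 dir 59.3
or 199 [192.7 286.1] mid [ 552.4 -362.2] len 43.4 dir 59.1
or 626 [285.4 289.6] mid [ 600.5 -286.9] len 72.4 dir 58.6
bl 440 [396.6   8.4] mid [438.7 -89.8] len 28.9 dir 59.9
```

Emit:
move_arm:
  commands:
    - [[-0.5,4.5,0],[0,0,1.2],0.4]
    - [[-0.5,4.5,0],[0,0,1.2],0.4]
    - [[-0.5,4.5,0],[0,0,1.2],0.4]
    - [[-0.5,4.5,0],[0,0,1.2],0.4]
    - [[-0.5,4.5,0],[0,0,1.2],0.4]
    - [[-0.5,4.5,0],[0,0,1.2],0.4]
    - [[-0.5,4.5,0],[0,0,1.2],0.4]
    - [[-0.5,4.5,0],[0,0,1.2],0.4]
    - [[-0.5,4.5,0],[0,0,1.2],0.4]
    - [[-0.5,4.5,0],[0,0,1.2],0.4]

```text
t: 37.75
eef_pos: [467.6, 213.5, 241.2]
tcp_rot: [-3.14, -0.002, 2.802]
ft_force: [-0.5, -0.8, -1.2]
opening: 0.402
grip_force: 0.0
```

Emit:
move_arm:
  commands:
    - [[-1,4.5,0],[0,0,1.2],0.4]
    - [[-1,4.5,0],[0,0,1.2],0.4]
    - [[-1,3,0],[0,0,1.2],0.4]
    - [[-1,2,0],[0,0,1.2],0.4]
    - [[0,0,0],[0,0,1.2],0.4]

```text
t: 38.25
eef_pos: [427.1, 353.5, 240.9]
tcp_rot: [-3.14, -0.002, 2.91]
ft_force: [1.3, -0.6, -0.1]
opening: 0.399
grip_force: 0.0
```

```bash
python3 or.py w18
```

```text
[427.71544188 352.32914517 241.08595074] 2.910408977083846
or 743 [289.  173.1] mid [412.6 359.4] len 56.4 dir 166.9
bl 421 [437.4 184.6] mid [458.4 495.8] len 38.0 dir 8.2
```

Emit:
move_arm:
  commands:
    - [[-1.5,0.75,0],[0,0,0.6],0.4]
    - [[0,0,-4.5],[0,0,0],0.4]
    - [[0,0,-4.5],[0,0,0],0.4]
    - [[0,0,-4.5],[0,0,0],0.4]
    - [[0,0,0],[0,0,0],0.4]
    - [[0,0,0],[0,0,0],0.4]

```text
t: 38.9
eef_pos: [413.6, 359.0, 108.2]
tcp_rot: [-3.141, -0.001, 2.916]
ft_force: [-0.1, 0.3, -0.1]
opening: 0.402
grip_force: 0.0
```

```bash
python3 or.py w19
```

```text
[414.15004829 359.52586119 109.2770399 ] 2.9158130140453755
or 1769 [286.7 241.4] mid [413.7 359.7] len 58.4 dir 168.3
bl 2796 [506.3 274.2] mid [463.5 488.7] len 75.1 dir 8.1
```

Emit:
move_arm:
  commands:
    - [[-0.1,0,-2.5],[0,0,0.5],0.4]
    - [[0,0,-2.5],[0,0,0],0.4]
    - [[0,0,-0.5],[0,0,0],0.4]
    - [[0,0,0],[0,0,0],0.4]
    - [[0,0,0],[0,0,0],0.1]
    - [[0,0,0],[0,0,0],0.05]
    - [[0,0,0],[0,0,0],0.05]
    - [[0,0,0],[0,0,0],0.05]

```text
t: 39.75
eef_pos: [412.7, 359.6, 53.2]
tcp_rot: [3.141, 0.001, 2.925]
ft_force: [-0.1, 2.8, 4.3]
opening: 0.125
grip_force: 30.1
```

Emit:
move_arm:
  commands:
    - [[0,0,2],[0,0,0],0.05]
    - [[0,0,3],[0,0,0],0.05]
    - [[0,0,4],[0,0,0],0.05]
    - [[0,0,4.5],[0,0,0],0.05]
    - [[1,-2,4],[0,0,-1.3],0.05]
    - [[1.2,-3,1.5],[0,0,-1.5],0.05]
    - [[1.2,-4,0],[0,0,-1.5],0.05]
    - [[1.2,-4.2,0],[0,0,-1.5],0.05]
    - [[1,-4.2,0],[0,0,-1.5],0.05]
    - [[1,-4.2,0],[0,0,-1.5],0.05]

```text
t: 40.75
eef_pos: [478.4, 141.8, 242.7]
tcp_rot: [3.142, -0.0, 2.771]
ft_force: [0.8, 0.6, -2.5]
opening: 0.124
grip_force: 30.0
```

Emit:
move_arm:
  commands:
    - [[0.5,-4.2,0],[0,0,-1.5],0.05]
    - [[0.5,-4.2,0],[0,0,-1.5],0.05]
    - [[0.5,-4.2,0],[0,0,-1.5],0.05]
    - [[0.5,-4.2,0],[0,0,-1.5],0.05]
    - [[0.5,-4.2,0],[0,0,-1.5],0.05]
    - [[0.5,-4.2,0],[0,0,-1.5],0.05]
    - [[0.7,-4.2,0],[0,0,-1],0.05]
    - [[0.7,-4,0],[0,0,0],0.05]
    - [[0.5,0,0],[0,0,0],0.05]
    - [[0,0,0],[0,0,0],0.05]

```text
t: 41.75
eef_pos: [527.4, -191.1, 242.1]
tcp_rot: [3.141, -0.001, 2.595]
ft_force: [-0.0, 0.4, -2.0]
opening: 0.12
grip_force: 30.0
```

Emit:
move_arm:
  commands:
    - [[2.07,-0.2,-1],[0,0,0],0.05]
    - [[0,0,-4],[0,0,0],0.05]
    - [[0,0,-4],[0,0,0],0.05]
    - [[0,0,-3],[0,0,0],0.05]
    - [[0,0,0],[0,0,0],0.05]
    - [[0,0,0],[0,0,0],0.05]

```text
t: 42.35
eef_pos: [548.3, -191.7, 123.4]
tcp_rot: [3.141, -0.0, 2.598]
ft_force: [0.5, -0.8, -0.8]
opening: 0.121
grip_force: 30.0
```

Emit:
move_arm:
  commands:
    - [[-0.05,-0.1,-1.2],[0,0,-0.3],0.05]
    - [[0,0,-1.2],[0,0,0],0.05]
    - [[0,0,-0.7],[0,0,0],0.05]
    - [[0,0,-0.4],[0,0,0],0.05]
    - [[0,0,-0.2],[0,0,0],0.05]
    - [[0,0,0],[0,0,0],0.05]

```text
t: 42.95
eef_pos: [547.7, -193.7, 85.7]
tcp_rot: [3.142, 0.0, 2.592]
ft_force: [0.7, -0.0, -2.0]
opening: 0.119
grip_force: 30.0
```

Emit:
move_arm:
  commands:
    - [[0,0,-0.2],[0,0,0],0.05]
    - [[0,0,0],[0,0,0],0.05]
    - [[0,0,0],[0,0,0],0.05]

```text
t: 43.25
eef_pos: [547.8, -194.2, 85.2]
tcp_rot: [-3.141, 0.002, 2.592]
ft_force: [-6.3, -1.8, 14.0]
opening: 0.121
grip_force: 30.0
```

Emit:
move_arm:
  commands:
    - [[0,0,0.1],[0,0,0],0.05]
    - [[0,0,0],[0,0,0],0.3]
    - [[0,0,0],[0,0,0],0.4]
    - [[0,0,2],[0,0,0],0.4]
    - [[0,0,5],[0,0,0],0.4]
    - [[0,0,5],[0,0,0],0.4]
    - [[-0.5,-2,4],[0,0,0],0.4]
    - [[0,-2,3],[0,0,0],0.4]
    - [[0,0,0],[0,0,0],0.4]

```text
t: 44.15
eef_pos: [543.8, -235.8, 278.8]
tcp_rot: [3.141, 0.007, 2.591]
ft_force: [0.5, -0.0, -0.8]
opening: 0.396
grip_force: 0.0
```

```bash
python3 or.py w20 106
```

```text
[ 543.01085544 -234.47139764  276.12977962] 2.5907055465226567
or 709 [170.6 165. ] mid [ 469.2 -318. ] len 56.0 dir 148.7
or 749 [247.6 166.3] mid [ 508.7 -257.1] len 56.1 dir 146.7
or 738 [325.6 166.5] mid [ 547.3 -194.9] len 55.4 dir 148.6
or 242 [362.3 253.7] mid [ 637.7 -208.3] len 33.4 dir 58.3
or 260 [148.  255.3] mid [ 530.3 -394.6] len 33.4 dir 58.9
or 106 [205.4 258. ] mid [ 558.3 -349.5] len 68.6 dir 58.8
or 205 [277.5 256.8] mid [ 604.6 -273.6] len 74.8 dir 58.5
bl 121 [378.9   3.2] mid [450.3 -85.3] len 21.3 dir 59.6
```

View pics/w20.png

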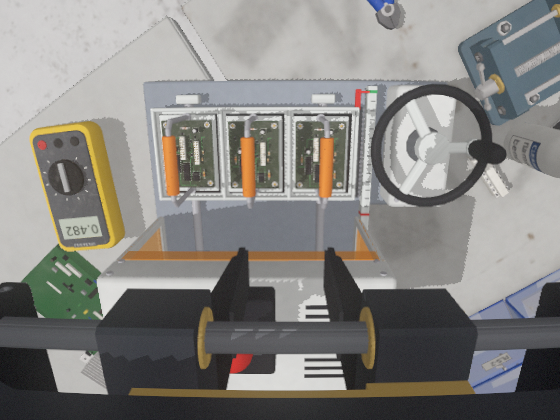

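```bash
python3 - <<'E'
from h import *
ci=camera_info("wrist");print(onz(ci,(492,152),134),onz(ci,(480,149),92))
print("red",onz(ci,(359,98),40),"green",onz(ci,(371,90),40))
c=np.array([589.5,-95.]);q=np.array([611.2,-59.3]);th=np.arctan2(*(q-c)[::-1]);th1=np.arctan2(41.1,-6.2)+2*np.pi
N=20
for k in range(1,N+1):
    t=th+(th1-th)*k/N;n=c+42*np.array([np.cos(t),np.sin(t)]);d=((n-q)/10).round(2);q=q+d*10;print([d.tolist()+[0],[0,0,0],0.1] if 0 else d.tolist(),q.round(1).tolist())
print(th1-th)
E
```

```text
[601.97699111 -63.00951152 134.        ] [610.78137677 -55.28933316  92.        ]
red [ 513.6628817 -126.4435409   40.       ] green [ 513.02798857 -111.62485254   40.        ]
[-1.35, 0.55] [597.7, -53.8]
[-1.45, 0.03] [583.2, -53.5]
[-1.39, -0.47] [569.3, -58.2]
[-1.13, -0.91] [558.0, -67.3]
[-0.76, -1.24] [550.4, -79.7]
[-0.29, -1.43] [547.5, -94.0]
[0.22, -1.44] [549.7, -108.4]
[0.7, -1.28] [556.7, -121.2]
[1.09, -0.97] [567.6, -130.9]
[1.36, -0.53] [581.2, -136.2]
[1.46, -0.03] [595.8, -136.5]
[1.38, 0.46] [609.6, -131.9]
[1.14, 0.91] [621.0, -122.8]
[0.76, 1.25] [628.6, -110.3]
[0.29, 1.43] [631.5, -96.0]
[-0.22, 1.44] [629.3, -81.6]
[-0.7, 1.28] [622.3, -68.8]
[-1.09, 0.96] [611.4, -59.2]
[-1.36, 0.54] [597.8, -53.8]
[-1.46, 0.03] [583.2, -53.5]
6.979074556550489
```

Emit:
move_arm:
  commands:
    - [[1.7,4.2,0],[0,0,0],0.6]
    - [[1.7,4.4,0],[0,0,0],0.6]
    - [[1.7,4.4,0],[0,0,0],0.6]
    - [[1.7,4.4,0],[0,0,0],0.6]
    - [[0,0,-4],[0,0,0],0.6]
    - [[0,0,-4],[0,0,0],0.6]
    - [[0,0,-4],[0,0,0],0.6]
    - [[0,0,0],[0,0,0],0.6]
    - [[0,0,0],[0,0,0],0.6]

```text
t: 45.1
eef_pos: [610.5, -59.2, 154.4]
tcp_rot: [-3.141, -0.002, 2.592]
ft_force: [0.1, -0.0, 0.6]
opening: 0.603
grip_force: 0.0
```

Emit:
move_arm:
  commands:
    - [[0.05,0,-2.5],[0,0,0],0.6]
    - [[0,0,-2.4],[0,0,0],0.6]
    - [[0,0,0],[0,0,0],0.6]
    - [[0,0,0],[0,0,0],0.3]
    - [[0,0,0],[0,0,0],0.1]
    - [[0,0,0],[0,0,0],0.1]
    - [[0,0,0],[0,0,0],0.1]
    - [[0,0,0],[0,0,0],0.1]

```text
t: 45.9
eef_pos: [611.3, -59.6, 106.2]
tcp_rot: [3.141, 0.001, 2.592]
ft_force: [0.4, 0.7, -0.7]
opening: 0.237
grip_force: 0.0
```

Emit:
move_arm:
  commands:
    - [[0,0,0],[0,0,0],0.1]
    - [[0,0,0],[0,0,0],0.1]
    - [[-1.35,0.55,0],[0,0,0],0.1]
    - [[-1.45,0.03,0],[0,0,0],0.1]
    - [[-1.39,-0.47,0],[0,0,0],0.1]
    - [[-1.13,-0.91,0],[0,0,0],0.1]
    - [[-0.76,-1.24,0],[0,0,0],0.1]
    - [[0,0,0],[0,0,0],0.1]

```text
t: 46.7
eef_pos: [550.5, -81.3, 106.0]
tcp_rot: [3.142, 0.002, 2.591]
ft_force: [1.2, -5.8, 1.4]
opening: 0.201
grip_force: 30.0
```

Emit:
move_arm:
  commands:
    - [[-0.29,-1.43,0],[0,0,0],0.1]
    - [[0.22,-1.44,0],[0,0,0],0.1]
    - [[0.7,-1.28,0],[0,0,0],0.1]
    - [[1.09,-0.97,0],[0,0,0],0.1]
    - [[1.36,-0.53,0],[0,0,0],0.1]
    - [[0,0,0],[0,0,0],0.1]

```text
t: 47.3
eef_pos: [582.4, -136.8, 106.0]
tcp_rot: [3.141, 0.001, 2.592]
ft_force: [3.9, -0.1, 4.5]
opening: 0.201
grip_force: 30.0
```

Emit:
move_arm:
  commands:
    - [[1.46,-0.03,0],[0,0,0],0.1]
    - [[1.38,0.46,0],[0,0,0],0.1]
    - [[1.14,0.91,0],[0,0,0],0.1]
    - [[0.76,1.25,0],[0,0,0],0.1]
    - [[0.29,1.43,0],[0,0,0],0.1]
    - [[0,0,0],[0,0,0],0.1]

```text
t: 47.9
eef_pos: [632.2, -95.2, 106.1]
tcp_rot: [3.141, 0.001, 2.593]
ft_force: [2.3, 4.5, 5.0]
opening: 0.195
grip_force: 30.0
```

Emit:
move_arm:
  commands:
    - [[-0.3,1.4,0],[0,0,0],0.1]
    - [[-0.75,1.25,0],[0,0,0],0.1]
    - [[-1.1,0.93,0],[0,0,0],0.1]
    - [[-1.36,0.54,0],[0,0,0],0.1]
    - [[-1.41,0.03,0],[0,0,0],0.1]
    - [[0,0,0],[0,0,0],0.1]
    - [[0,0,0],[0,0,0],0.1]

```text
t: 48.6
eef_pos: [581.4, -54.5, 106.0]
tcp_rot: [-3.141, -0.002, 2.592]
ft_force: [-7.0, 1.1, 10.8]
opening: 0.202
grip_force: 30.0
```

```bash
python3 - <<'E'
from h import *
ci=camera_info("wrist");im=read_camera("wrist");cv2.imwrite("pics/w21.png",im)
for B in blobs(im,(0,120,60),(8,255,255),8)+blobs(im,(170,120,60),(180,255,255),8): print("red",B[:2], onz(ci,B[1],40))
for B in blobs(im,(45,80,50),(85,255,255),8): print("green",B[:2], onz(ci,B[1],40))
E
```

```text
red (np.int32(22), array([556.1, 243. ])) [693.28529289 103.15269347  40.        ]
green (np.int32(57), array([167.4, 187.5])) [ 517.2746344  -107.46300972   40.        ]
```

Emit:
move_arm:
  commands:
    - [[0.2,0.05,0],[0,0,0],0.1]
    - [[0,0,0],[0,0,0],0.1]
    - [[0,0,0],[0,0,0],0.1]

```text
t: 48.95
eef_pos: [583.7, -54.0, 105.9]
tcp_rot: [-3.141, -0.002, 2.592]
ft_force: [-5.3, 1.3, 10.7]
opening: 0.202
grip_force: 30.0
```

Now release, rise and check the index from the same view as w3: TCP near (542,-73,329).

Emit:
move_arm:
  commands:
    - [[0,0,0],[0,0,0],0.5]
    - [[0,0,0],[0,0,0],0.5]
    - [[0,0,3],[0,0,0],0.5]
    - [[0,0,5],[0,0,0],0.5]
    - [[0,0,5],[0,0,0],0.5]
    - [[0,0,5],[0,0,0],0.5]
    - [[0,-2,4.4],[0,0,0],0.5]
    - [[0,-4,0],[0,0,0],0.5]
    - [[0,-3,0],[0,0,0],0.5]
    - [[0,0,0],[0,0,0],0.5]

```text
t: 49.95
eef_pos: [584.1, -147.2, 329.2]
tcp_rot: [-3.141, -0.001, 2.589]
ft_force: [-0.1, -0.7, -0.3]
opening: 0.499
grip_force: 0.0
```

```bash
cat > idx.py <<'E'
from h import *
ci=camera_info("wrist");im=read_camera("wrist");cv2.imwrite("pics/w22.png",im)
s=state();print(s["eef_pos"],s["joints"].round(2))
h=cv2.cvtColor(im,cv2.COLOR_BGR2HSV)
ok=(((h[...,0]<8)|(h[...,0]>170))&(h[...,1]>110)&(h[...,2]>60)).astype(np.uint8)
n,l,st,c=cv2.connectedComponentsWithStats(ok)
for i in range(1,n):
    if st[i,4]>=8: print("red",st[i].tolist(),onz(ci,c[i],40)[:2].round(1))
for B in blobs(im,(45,80,50),(85,255,255),8): print("green",B[:2], onz(ci,B[1],40)[:2].round(1))
E
python3 idx.py; python3 - <<'E'
from h import *
im=cv2.imread("pics/w22.png");ci=camera_info("wrist")
p=proj(ci,[634,-190,40]).astype(int);print(p)
h=cv2.cvtColor(im,cv2.COLOR_BGR2HSV)
for y in range(p[1]-10,p[1]+16):
    print(y,''.join('#' if ((h[y,x,0]<8 or h[y,x,0]>170) and h[y,x,1]>90) else ('W' if h[y,x,2]>170 else '.') for x in range(max(0,p[0]-25),min(560,p[0]+30))))
E
```

```text
[ 584.09195036 -145.61335375  329.07046497] [-0.35  0.37  1.45  0.    1.32 -1.37]
red [0, 149, 3, 8, 21] [ 372.  -453.1]
red [270, 211, 18, 16, 84] [ 633.  -196.1]
red [524, 224, 18, 11, 122] [833.2  93.8]
green (np.int32(9), array([283., 103.])) [ 517.1 -111.1]
green (np.int32(76), array([ 16.5, 270.9])) [ 508.4 -556.1]
green (np.int32(15), array([  1.6, 273.5])) [ 499.4 -579.8]
green (np.int32(9), array([ 27.9, 272.1])) [ 518.9 -542. ]
green (np.int32(9), array([ 35.3, 299.9])) [ 558.  -564.8]
[277 215]
205 .............................WW........................
206 .......................................................
207 .......................................................
208 .......................................................
209 .......................................................
210 .......................................................
211 ..................####.................................
212 ..................##################...................
213 ..................##################...................
214 ..................##########.................
[... 270 characters left out ...]
...####.................................
220 ..................####.................................
221 ..................#####................................
222 ..................#####................................
223 ..................#####................................
224 ..................#####................................
225 .....................##................................
226 ......................#................................
227 .......................................................
228 .......................................................
229 .......................................................
230 .......................................................
```

Emit:
move_arm:
  commands:
    - [[0,-1.5,0],[0,0,-8.5],0.5]
    - [[0,-1.5,0],[0,0,-8.5],0.5]
    - [[0,-1.5,0],[0,0,-8.5],0.5]
    - [[0,-1.5,0],[0,0,-8.5],0.5]
    - [[0,-1.5,0],[0,0,-8.5],0.5]
    - [[0,-1.5,0],[0,0,-8.5],0.5]
    - [[0,-1.5,0],[0,0,-8.5],0.5]
    - [[0,0,0],[0,0,-8.5],0.5]
    - [[0,0,0],[0,0,-8.5],0.5]
    - [[0,0,0],[0,0,-8.5],0.5]

```text
t: 51.0
eef_pos: [584.5, -248.2, 329.2]
tcp_rot: [-3.14, -0.0, 1.103]
ft_force: [0.6, 0.4, 0.6]
opening: 0.5
grip_force: 0.0
```

Emit:
move_arm:
  commands:
    - [[-2.5,0,0],[0,0,-5],0.5]
    - [[0,0,0],[0,0,0],0.5]

```text
t: 51.2
eef_pos: [558.0, -248.1, 329.6]
tcp_rot: [-3.14, 0.0, 1.019]
ft_force: [-0.5, -0.1, 0.5]
opening: 0.5
grip_force: 0.0
```

```bash
cat > ball.py <<'E'
from h import *
ci=camera_info("wrist");im=read_camera("wrist");cv2.imwrite("pics/ball.png",im)
s=state();print(s["eef_pos"],s["tcp_rot"],s["joints"].round(2))
for B in blobs(im,(0,150,90),(5,255,255),300)+blobs(im,(172,150,90),(180,255,255),300): print(B, onz(ci,B[1],255))
E
python3 ball.py
```

```text
[ 559.00025021 -248.323775    329.80497026] [-3.14129969e+00 -1.36723484e-04  1.02203408e+00] [-0.53  0.38  1.43  0.    1.33  0.02]
(np.int32(651), array([361.9, 258.1]), ((362.7190856933594, 257.3935241699219), (35.190364837646484, 22.897621154785156), 52.76516342163086)) [ 588.61567085 -301.21495946  255.        ]
```

Emit:
move_arm:
  commands:
    - [[1.3,-2.7,0],[0,0,0],0.5]
    - [[1.2,-2.7,0],[0,0,0],0.5]
    - [[0,0,-3],[0,0,0],0.5]
    - [[0,0,-3],[0,0,0],0.5]
    - [[0,0,-2.6],[0,0,0],0.5]
    - [[0,0,0],[0,0,0],0.4]
    - [[0,0,0],[0,0,0],0.36]
    - [[0,0,0],[0,0,0],0.36]

```text
t: 52.05
eef_pos: [585.1, -303.3, 245.3]
tcp_rot: [3.139, 0.0, 1.022]
ft_force: [-0.4, -0.2, 0.3]
opening: 0.368
grip_force: 0.0
```

Emit:
move_arm:
  commands:
    - [[1.15,-0.7,0],[0,0,0],0.36]
    - [[1.15,-0.7,0],[0,0,0],0.36]
    - [[1.15,-0.7,0],[0,0,0],0.36]
    - [[1.1,-0.7,0],[0,0,0],0.36]
    - [[0,0,0],[0,0,0],0.36]
    - [[0,0,0],[0,0,0],0.36]

```text
t: 52.65
eef_pos: [629.8, -331.1, 244.4]
tcp_rot: [3.14, 0.0, 1.021]
ft_force: [0.2, 0.9, -0.8]
opening: 0.364
grip_force: 0.0
```

Emit:
move_arm:
  commands:
    - [[0.25,-0.15,0],[0,0,0],0.36]
    - [[0.25,-0.15,0],[0,0,0],0.36]
    - [[0,0,0],[0,0,0],0.36]
    - [[0,0,0],[0,0,0],0.36]

```text
t: 53.05
eef_pos: [634.8, -334.2, 243.8]
tcp_rot: [3.141, 0.0, 1.021]
ft_force: [-0.2, -0.4, -0.2]
opening: 0.362
grip_force: 0.0
```

Emit:
move_arm:
  commands:
    - [[0.2,-0.12,0],[0,0,0],0.36]
    - [[0.15,-0.1,0],[0,0,0],0.36]
    - [[0,0,0],[0,0,0],0.36]
    - [[0,0,0],[0,0,0],0.36]

```text
t: 53.45
eef_pos: [637.9, -336.2, 243.4]
tcp_rot: [-3.14, -0.0, 1.021]
ft_force: [-3.9, 2.4, 0.2]
opening: 0.362
grip_force: 2.6
```

Emit:
move_arm:
  commands:
    - [[0.1,-0.06,0],[0,0,0],0.36]
    - [[0,0,0],[0,0,0],0.36]
    - [[-0.25,0.15,0],[0,0,0],0.42]
    - [[0,0,0],[0,0,0],0.55]
    - [[0,0,3],[0,0,0],0.55]
    - [[0,0,5],[0,0,0],0.55]
    - [[-4,3,0],[0,0,0],0.55]
    - [[-4,3,0],[0,0,0],0.55]
    - [[0,0,0],[0,0,0],0.55]

```text
t: 54.35
eef_pos: [552.9, -272.3, 324.2]
tcp_rot: [-3.14, -0.0, 1.022]
ft_force: [0.8, -0.5, 0.6]
opening: 0.551
grip_force: 0.0
```

```bash
python3 ball.py; python3 - <<'E'
from h import *
ct=camera_info("top");im=read_camera("top");cv2.imwrite("pics/top9.png",im)
for nm,lo,hi in(("or",(5,150,100),(18,255,255)),("bl",(105,150,70),(125,255,255))):
  for B in blobs(im,lo,hi,8):
    u,v=B[1]
    if 130<u<430 and 170<v<280: print(nm,B[0],B[1])
E
```

```text
[ 555.35785345 -274.25659643  324.86614978] [3.14008434e+00 2.15077039e-05 1.02157798e+00] [-0.57  0.4   1.42  0.    1.33 -0.02]
(np.int32(963), array([432.1, 234.5]), ((432.0, 234.0), (34.0, 36.0), 90.0)) [ 634.34238212 -332.60406784  255.        ]
bl 24 [187.6 201.3]
bl 23 [162.  205.6]
bl 66 [138.9 224.2]
```

```bash
python3 -c "
from cell import env
print(env.job_done())"
```

```text
the job is handed in; nothing more can be done
None
```

The job is handed in: both cured carriers are in the plywood box, all three fresh carriers are in the shuttle bays, the shuttle is wound back to the red mark, and only then was the lamp switched back on. The hand-in call gave no verdict.

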